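# Set the tray divider and put away tubes and bottles by size

## Robot

A 6-joint arm with a two-finger parallel gripper is mounted at the origin on a cart in front of the work surface, level with it; the furniture and walls round the work are solid. World frame = base frame: x ahead of the robot, y to its left, z up, the work surface at z = 0. Lengths are in m, angles in degrees, forces in N, time in s.
With the tool pointing down it reaches from about 0.375 to 0.9 m from the base axis. Payload 3.1 kg.
Tool frame: the origin (TCP) lies at the very end of the fingers, on their centre line; the grasp point (between the pads) lies 19 mm behind it (bot.grip_point_offset is the distance from the TCP to the grasp point, in m); z points along the fingers, x is the direction in which the jaws open and shut, and the axes are right-handed (so a half turn about z gives the same grasp; the last joint's range is limited). The gripper opens to 87 mm and grips with 3 to 60 N. Pads are 19 mm wide; open, the fingers measure 117 mm over their backs; the gripper's body (75 mm by 190 mm) begins 51 mm behind the grasp point.
Start: joints at [59.158, 30.224, 82.088, -0, 67.689, -10.227], TCP at [0.22, 0.585, 0.223] pointing down, gripper open.
Joint ranges: [-176.69, 176.69], [-43.24, 126.21], [12.49, 139.97], [-82, 262], [0, 151.66], [-163.58, 163.58]. Speed limits (degrees/s): [159.86, 159.86, 180, 180, 180, 180].

## Interface

Orientations are given as a 3x3 rotation matrix whose columns are the frame's x, y, z axes.
In Python, from rig import bot, capture, recognise, place_of gives the robot as it stands.
- The arm moves only by the tool send_rows, never from a script. Its argument "motion" is a list of rows, each a list of 2 entries, a list of its own where there are three numbers: the shift along the tool's x, y, z in mm, then the turn about the tool's z in rad. A call has exactly 5 rows; each row shifts and turns the pose as measured when the row begins, along the tool's axes as they then stand; what a row does not reach is not made up. A row lasts 1/12 s, in which the tool goes at most 41.7 mm and 7.16 degrees, less where a joint would pass 70% of its speed; a pose out of reach is approached as far as the arm can. A call with a gripper value outside its range is refused whole. "gripper" is the closure, from 0 (fully open) to 1 (shut), set as the call begins (left out, the last holds). The fingers move at their own pace and stop on an object; the grip force is fixed at half the most. Time passes only in rows, so rows that do not move let the fingers close, or fill a call up. It gives the time, the measured TCP pose, the force and the opening at its end, in the units of the state.
- bot.read_state(): the state, without advancing time (a new reading comes with each control period).
- capture(name): name is "scene" or "top"; returns a dict with "image" (480x640x3 uint8, blue, green, red), "fx", "fy", "cx", "cy" (pixels), "dist_coeffs" ([k1, k2, p1, p2, k3] as OpenCV has them; the pictures are not rectified), "rvec" (rotation vector, rad) and "tvec" (3), from world to camera coordinates, as OpenCV has them. Camera axes: x right, y down, z forward; pixel columns grow to the right and rows downward; lengths in m; the calibration is good to about 2 mm. A picture is of the moment at which its call begins. There is no depth.
- bot.hand_in(): hands the job in, once; it reports no verdict.
Trained networks look in the newest picture that a camera, given by its name, has taken for a name from the list of things; names that differ only in an ending like _2 or _b are one class to them, and where a whole thing is asked for, a point or a joint stands for the part that bears it (a point fixed in the world has none). Each returns a list of dicts, best first, with "p" (0 to 1); they miss things now and then, are a little off and sometimes report something else, mostly with a low value. They report only what shows in the picture. A call takes as long as a camera call. They do not tell look-alikes from the thing itself.
- recognise(camera, target): "xy" ([column, row] in pixels, amid what is visible of it).
- place_of(camera, target): "xy" ([column, row] in pixels: a listed point, or the origin of a listed thing).
The state is a dict: "time_s": time; "joint_positions": joint angles; "qvel": joint speeds; "tau": joint torques, N m; "position": TCP position; "tcp_rot": TCP orientation; "force": force on the tool from outside, world axes, zero at the start; "moment": the same for the moment, N m; "opening": opening from 0.0 (shut) to 1.0 (fully open).
Only numpy, scipy, OpenCV 4.12 (cv2) and the standard library are available. Lean on these libraries where they do the work, as an engineer would, in place of code of your own. Each camera call takes 0.05 s, during which the arm holds its last target.

## Task

Put the two screw-cap tubes and the two screw-cap bottles that lie and stand beside the grey tray away in the tray. While it is still empty, slide its cross divider fully home, away from the end nearer the blue tube rack, so that the long bays lie at the rack's end; then lay the two tubes lengthwise in the long bays and stand the two bottles in the short bays, the larger of each kind in the row farther from you and the smaller in the nearer row. Leave the foil-wrapped beaker and the glass beaker standing where they are; the second brown bottle, at the very back left beyond the mixer, stays there too.

Things in the scene. Friction and masses are not known exactly. Their poses are not given: they have to be found in the camera images.
- large_tube_center (a point): Centre of the larger screw-cap tube, lying: conical tip, blue cap, 114 mm long, cap 35 mm across; the centre is 17.5 mm above what it lies on. z up; its length runs along its own y, cap at +y. It does not roll. Take it from above across the barrel at the centre, 28 mm wide; the top is 34 mm up.
- slim_tube_center (a point): Centre of the slimmer screw-cap tube, lying: conical tip, blue cap, 118 mm long, cap 23 mm across; the centre is 11.5 mm above what it lies on. z up; its length runs along its own y, cap at +y. It does not roll. Take it from above across the barrel at the centre, 16 mm wide; the top is 23 mm up.
- tall_bottle_center (a point): Centre (half-way up) of the larger bottle, standing: brown with a black screw cap, 102 mm tall (not the like bottle fixed at the back left). Body 52 mm in diameter up to 65 mm, cap 31 mm in diameter from 71 to 102 mm above its foot (fixed, good to grip). The centre is 51 mm above the foot; z up along its axis.
- short_bottle_center (a point): Centre (half-way up) of the smaller bottle, standing: white with a red screw cap, 78 mm tall. Body 42 mm in diameter up to 50 mm, cap 25 mm in diameter from 55 to 78 mm above its foot (fixed, good to grip). The centre is 39 mm above the foot; z up along its axis.
- tray: Grey open tray, fixed; origin under its centre at worktop height, x away from the robot (within 0.2 rad), y along its length to the left. Inside 164 (x) by 214 mm (y); walls 4 mm, 22 mm high; floor 4 mm. A rib (to 12 mm high) at x=0 parts a far row (centre x=+42 mm) from a near row (-42). With the divider home, long bays (138 mm) centre 38 mm and short bays (70 mm) 72 mm from the middle along y.
- divider (a joint): Position (m) of the tray's cross divider along the tray's y axis, 0 in the middle, stops at -0.034 and +0.034. It starts near the middle. The divider is an aluminium plate 6 mm thick across both rows, its top 30 mm above the worktop. It slides against about 1.5 N of friction and stays where it is left.
- divider_grip (a point): Point to grip on the divider's black tab: middle of the tab, 44 mm above the worktop (the tab ends 58 mm above it; the tab begins 26 mm above it). The tab is 10 mm thick along the tray's y and 34 mm wide along the tray's x; axes as the tray's. Moves with the divider.
- tube_rack: Blue perforated tube rack, fixed behind the tray's left or right end: 68 mm (x) by 160 mm (y) by 48 mm high. Origin at the centre of its underside. The sign of its y in the tray's frame tells which end is the rack's end. (A steel can, 68 mm across and 66 mm high, stands fixed behind the other end.)
- foil_beaker_center (a point): Centre (half-way up, 42 mm) of a beaker wrapped in foil, 61 mm across and 84 mm tall, standing loose on the right. To be left alone.
- glass_beaker_center (a point): Centre (half-way up, 34 mm) of an empty glass beaker, 54 mm across and 68 mm tall, standing loose on the left. To be left alone.
Not all that is in view belongs to the job. What is shaped like the part that bears tall_bottle_center but yellow is not meant.

How it is judged:
By the outcome, as a careful person would: the job done as asked, in the order asked, and still so for the second after the job is handed in, with the robot touching nothing.
It also fails if it takes over 128 s, if anything falls off the work surface, if the arm or the gripper's body presses on something with over 40 N, if the wrist force passes 120 N, or if a joint passes its speed limit or range.

## Working session

There is one attempt and no reset: what is moved stays moved. The work goes in short steps, Python scripts to look and compute and a tool call to move; the robot and the scene stay as the last step left them, time stands still between calls to the robot, and variables do not carry over. Pictures are saved under pics/ and viewed, and the job is handed in when it is done.

Besides the shell and the picture viewer there is one more tool, called after "Call:" as a command line: name --argument value ..., lists and objects as JSON in quotes. send_rows: Moves the arm, as the interface text tells. Its arguments: {"type":"object","properties":{"motion":{"type":"array","items":{"type":"array"}},"gripper":{"type":"number"}},"required":["motion"]}

```bash
ls; mkdir -p pics; python3 - <<'E'
from rig import bot,capture,recognise,place_of
import cv2
for n in("scene","top"):
    c=capture(n); cv2.imwrite(f"pics/{n}0.png",c["image"]); print(n,c["fx"],c["dist_coeffs"],c["rvec"],c["tvec"])
    for t in "large_tube_center slim_tube_center tall_bottle_center short_bottle_center tray divider_grip tube_rack foil_beaker_center glass_beaker_center".split():
        print(t,[([round(float(v)) for v in d["xy"]],round(float(d["p"]),2)) for d in place_of(n,t)[:4]])
s=bot.read_state();print(s)
E
```

```text
pics
scene 521.1778501145874 [-0.05581727  0.          0.          0.          0.        ] [ 2.3055531  -1.06861612  0.36584703] [-0.36912419  0.37427242  1.24336329]
large_tube_center [([228, 188], 0.87), ([228, 152], 0.27)]
slim_tube_center [([304, 256], 0.69), ([232, 149], 0.69), ([226, 228], 0.49)]
tall_bottle_center [([369, 320], 0.8), ([403, 301], 0.69)]
short_bottle_center [([416, 331], 0.66)]
tray [([306, 268], 0.97)]
divider_grip [([304, 258], 0.86)]
tube_rack [([388, 249], 0.63)]
foil_beaker_center [([467, 306], 0.64)]
glass_beaker_center [([232, 152], 0.89), ([227, 189], 0.5)]
top 479.7817054937104 [-0.07079599  0.          0.          0.          0.        ] [ 2.19683709 -2.1413697   0.07907749] [0.00339164 0.55730235 1.39132477]
large_tube_center [([204, 243], 0.76)]
slim_tube_center [([242, 281], 0.57)]
tall_bottle_center [([427, 249], 0.9), ([415, 279], 0.59)]
short_bottle_center [([452, 256], 0.69)]
tray [([328, 265], 0.68)]
divider_grip [([328, 263], 0.65)]
tube_rack [([377, 198], 0.79)]
foil_beaker_center [([473, 210], 0.91)]
glass_beaker_center [([175, 208], 0.81), ([453, 254], 0.16)]
{'time_s': 1.0, 'joint_positions': array([ 5.91597775e+01,  3.02220380e+01,  8.20901194e+01,  4.81395785e-04,
        6.76887826e+01, -1.02269489e+01]), 'qvel': array([ 0.08814661, -0.08418338, -0.02682734,  0.03049765,  0.07619413,
       -0.02668317]), 'tau': array([-7.85768975e-05, -4.40022326e+01, -1.76987869e+01,  6.33339118e-02,
        5.03703102e-02,  1.12638816e-06]), 'position': array([0.21998119, 0.58496199, 0.22255067]), 'tcp_rot': array([[ 3.52061479e-01,  9.35976877e-01, -1.50845473e-05],
       [ 9.35976877e-01, -3.52061479e-01, -1.01018339e-05],
       [-1.47657710e-05, -1.05623209e-05, -1.00000000e+00]]), 'force': array([-0.25148342, -0.39474421, -1.08512526]), 'moment': array([ 0.00157607, -0.01884324,  0.00774185]), 'opening': 0.9977229410232256}
```

View pics/scene0.png

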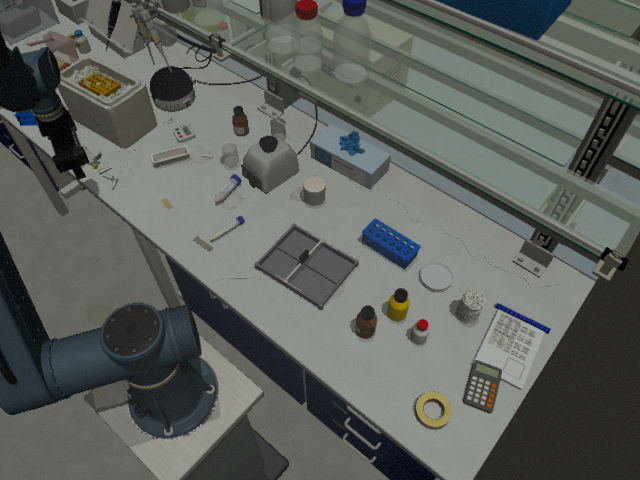

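View pics/top0.png

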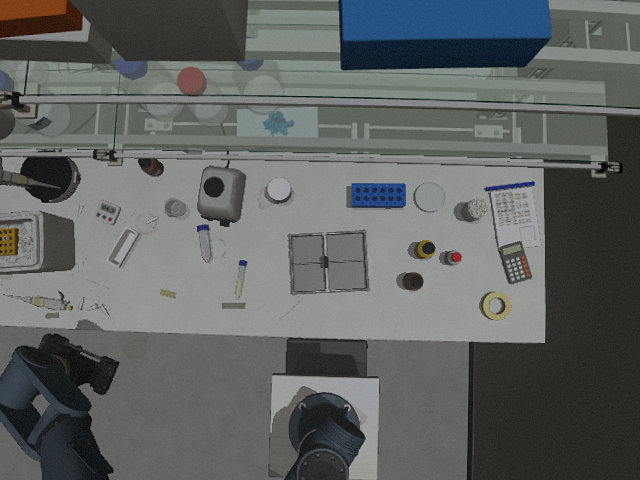

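The brown bottle is at top (412,281) / scene (367,322). Its yellow look-alike is at top (425,249) / scene (398,304) and is not meant, and the back-left brown bottle at top (151,166) stays. The rack is at the right end, so the divider goes left. I'll check this in enlarged crops.

```bash
cat > h.py <<'E'
import numpy as np,cv2
from rig import bot,capture,recognise,place_of
def cam(c):
    K=np.array([[c["fx"],0,c["cx"]],[0,c["fy"],c["cy"]],[0,0,1.]]);R,_=cv2.Rodrigues(np.array(c["rvec"],float));return K,np.array(c["dist_coeffs"],float),R,np.array(c["tvec"],float).ravel()
def ray(c,p):
    K,d,R,t=cam(c);u=cv2.undistortPoints(np.array([[p]],float),K,d)[0,0]
    return -R.T@t,R.T@np.array([u[0],u[1],1.])
def plane(c,p,z):
    o,d=ray(c,p);return o+d*(z-o[2])/d[2]
def proj(c,P):
    K,d,R,t=cam(c);return cv2.projectPoints(np.atleast_2d(np.array(P,float)),R,t,K,d)[0][:,0]
def tri(c1,p1,c2,p2):
    o,d=ray(c1,p1);q,e=ray(c2,p2);s=np.linalg.lstsq(np.c_[d,-e],q-o,rcond=None)[0];a=o+d*s[0];b=q+e*s[1];return (a+b)/2,np.linalg.norm(a-b)
def zoom(c,x0,y0,x1,y1,f,name,pts=()):
    im=cv2.resize(c["image"][y0:y1,x0:x1],None,fx=f,fy=f,interpolation=cv2.INTER_CUBIC)
    for p in pts: cv2.circle(im,(int((p[0]+.5-x0)*f),int((p[1]+.5-y0)*f)),3,(0,255,0),1)
    cv2.imwrite(name,im)
E
python3 - <<'E'
from h import *
t=capture("top");s=capture("scene")
zoom(t,180,165,500,325,2.5,"pics/tz.png");zoom(s,190,160,450,355,3,"pics/sz.png")
np.set_printoptions(precision=4,suppress=True)
for n,z,a in [("large",.0175,(204,243)),("slim",.0115,(242,281)),("tall",.051,(415,279)),("short",.039,(452,256)),("tray",0,(328,265)),("div",.044,(328,263)),("rack",0,(377,198)),("foil",.042,(473,210)),("glass",.034,(175,208))]:
    print(n,plane(t,a,z))
for n,z,a in [("large",.0175,(228,188)),("slim",.0115,(226,228)),("tall",.051,(369,320)),("short",.039,(416,331)),("tray",0,(306,268)),("div",.044,(304,258)),("foil",.042,(467,306)),("glass",.034,(232,152))]:
    print('s',n,plane(s,a,z))
E
```

```text
large [0.5324 0.3722 0.0175]
slim [0.4227 0.2546 0.0115]
tall [ 0.4417 -0.2508  0.051 ]
short [ 0.5112 -0.3604  0.039 ]
tray [0.4773 0.0006 0.    ]
div [0.4817 0.0005 0.044 ]
rack [ 0.6833 -0.1425  0.    ]
foil [ 0.6477 -0.4215  0.042 ]
glass [0.6336 0.4606 0.034 ]
s large [0.5401 0.3683 0.0175]
s slim [0.4299 0.2619 0.0115]
s tall [ 0.4432 -0.2527  0.051 ]
s short [ 0.5007 -0.3589  0.039 ]
s tray [ 0.4827 -0.0053  0.    ]
s div [0.4825 0.0007 0.044 ]
s foil [ 0.6446 -0.4208  0.042 ]
s glass [0.6487 0.4608 0.034 ]
```

View pics/tz.png

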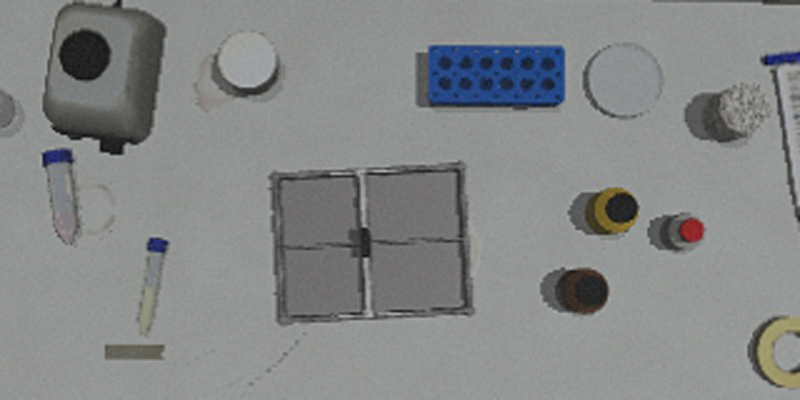

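View pics/sz.png

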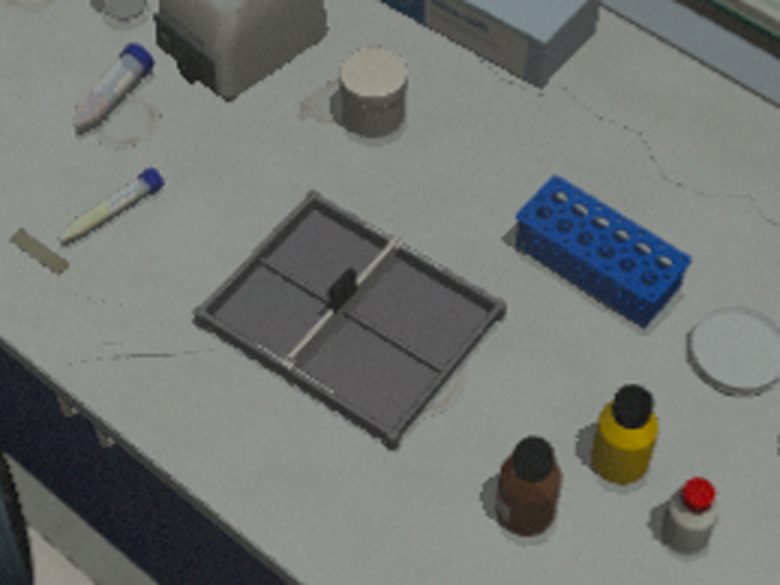

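```bash
python3 - <<'E'
from h import *
t=capture("top");s=capture("scene")
np.set_printoptions(precision=4,suppress=True)
off=lambda p,f,x,y:((p[0]+.5)/f+x-.5,(p[1]+.5)/f+y-.5)
# tray from corners
T=[(273,175),(463,164),(472,314),(281,321)]
S=[(312,195),(503,309),(392,441),(198,316)]
A=[plane(t,off(p,2.5,180,165),.022)[:2] for p in T];B=[plane(s,off(p,3,190,160),.022)[:2] for p in S]
for X in(A,B):
    X=np.array(X);print(X.ravel(),X.mean(0),"yaw",[float(np.degrees(np.arctan2(-(d)[0],d[1]))) for d in (X[0]-X[1],X[3]-X[2])],[np.linalg.norm(X[i]-X[(i+1)%4]) for i in range(4)])
a=zoom
zoom(t,190,215,260,305,6.5,"pics/tt.png");zoom(s,200,165,260,250,7,"pics/st.png")
zoom(t,395,230,475,300,8,"pics/tb.png");zoom(s,350,280,440,350,8,"pics/sb.png")
# colour blobs
def blob(c,lo,hi,box):
    x0,y0,x1,y1=box;h=cv2.cvtColor(c["image"][y0:y1,x0:x1],cv2.COLOR_BGR2HSV);m=cv2.inRange(h,lo,hi);ys,xs=np.nonzero(m);return (xs.mean()+x0,ys.mean()+y0),len(xs)
for n,c,bx in [("Lt",t,(193,220,215,245)),("St",t,(232,250,252,280)),("Ls",s,(215,170,245,200)),("Ss",s,(232,210,250,235))]:
    p,k=blob(c,(100,120,40),(130,255,255),bx);print(n,p,k)
for n,c,bx in [("red t",t,(440,245,470,268)),("red s",s,(410,315,432,335))]:
    h1=blob(c,(0,150,80),(8,255,255),bx);h2=None
    print(n,h1)
E
```

```text
[ 0.5632  0.1185  0.5819 -0.1061  0.4055 -0.12    0.3915  0.1036] [ 0.4855 -0.001 ] yaw [4.7517630543781015, 3.59550037452719] [np.float64(0.2253526163989798), np.float64(0.1768734549607715), np.float64(0.22404689491751392), np.float64(0.17235184690545113)]
[ 0.5627  0.1128  0.578  -0.1122  0.4053 -0.124   0.389   0.0974] [ 0.4837 -0.0065] yaw [3.8864989964532524, 4.2018303634513] [np.float64(0.22546093564298558), np.float64(0.173141104765697), np.float64(0.2220273459065881), np.float64(0.17439892993157102)]
Lt (np.float64(201.69767441860466), np.float64(227.11627906976744)) 43
St (np.float64(242.5), np.float64(262.65625)) 32
Ls (np.float64(236.09677419354838), np.float64(177.83870967741936)) 31
Ss (np.float64(240.54166666666666), np.float64(219.04166666666666)) 24
red t ((np.float64(456.1904761904762), np.float64(256.57142857142856)), 42)
red s ((np.float64(422.6511627906977), np.float64(323.95348837209303)), 43)
```

View pics/tt.png

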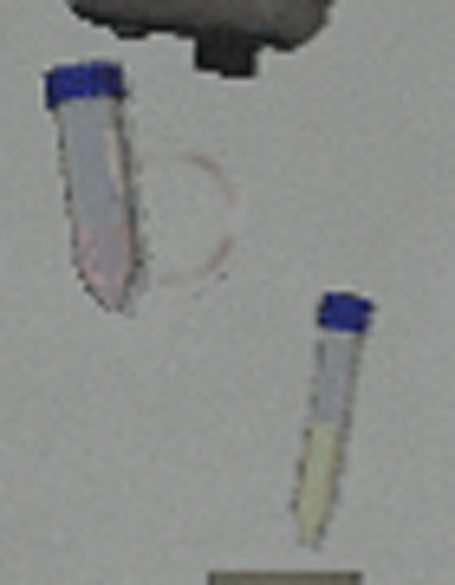

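View pics/st.png

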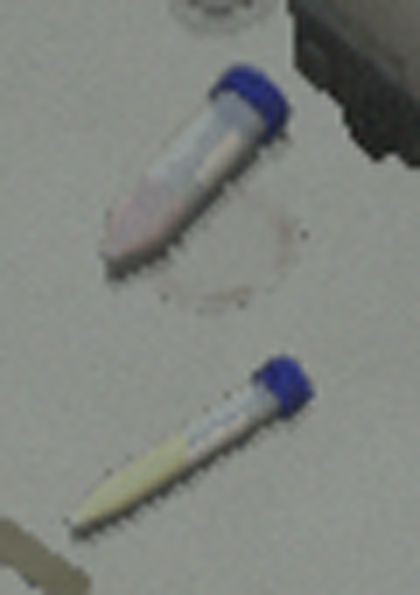

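View pics/tb.png

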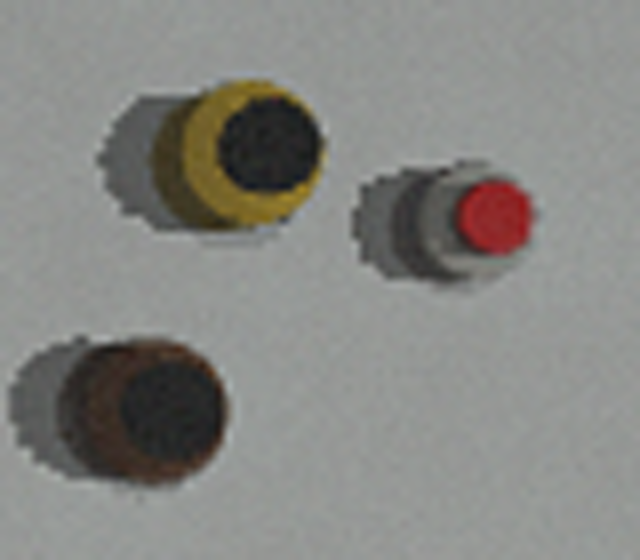

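View pics/sb.png

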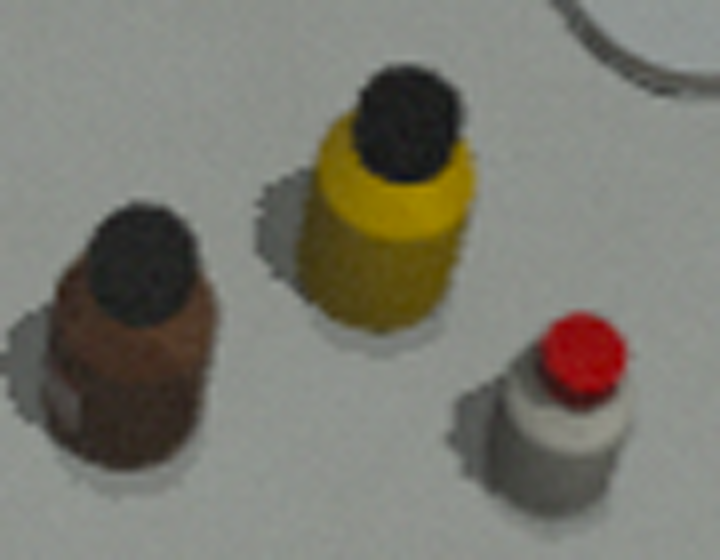

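```bash
python3 - <<'E'
from h import *
t=capture("top");s=capture("scene")
np.set_printoptions(precision=4,suppress=True)
off=lambda p,f,x,y:((p[0]+.5)/f+x-.5,(p[1]+.5)/f+y-.5)
def both(n,pt,ps,z): print(n,"top",plane(t,pt,z),"scene",plane(s,ps,z),"tri",*tri(t,pt,s,ps))
both("tallcap",off((174,411),8,395,230),off((143,258),8,350,280),.100)
both("shortcap",off((496,217),8,395,230),off((583,352),8,350,280),.077)
both("yellow",off((270,144),8,395,230),off((408,116),8,350,280),.100)
for n,pts,z in [("large",[((84,64),(252,85)),((118,308),(112,262))],.0175),("slim",[((346,294),(293,385)),((313,546),(75,528))],.0115)]:
    e=[]
    for T,S in pts:
        pt=off(T,6.5,190,215);ps=off(S,7,200,165)
        both(n,pt,ps,z)
        e.append((plane(t,pt,z)[:2],plane(s,ps,z)[:2]))
    for k in(0,1):
        d=e[0][k]-e[1][k];print(" len",np.linalg.norm(d),"dir deg",np.degrees(np.arctan2(d[1],d[0])),"mid",(e[0][k]+e[1][k])/2)
Lt,Ls=(201.7,227.1),(236.1,177.8);St,Ss=(242.5,262.66),(240.54,219.04)
both("Lcap",Lt,Ls,.024);both("Scap",St,Ss,.016)
E
python3 - <<'E'
import sys;sys.path.insert(0,'.')
from h import *
t=capture("top")
zoom(t,70-70,320,140,400,5,"pics/g.png")
def T(a,b):
    y=np.radians(4.1);return np.array([.4845+a*np.cos(y)-b*np.sin(y),-.004+a*np.sin(y)+b*np.cos(y)])
for k in((.086,.111),(.086,-.111),(-.086,-.111),(-.086,.111)):
    print(T(*k))
c=t;s=capture("scene")
P=[np.r_[T(a,b),.022] for a in(-.086,0,.086) for b in(-.111,.111)]
zoom(c,280,220,380,300,8,"pics/tr.png",proj(c,P));zoom(s,250,215,365,310,6.5,"pics/sr.png",proj(s,P))
E
```

```text
tallcap top [ 0.4361 -0.2458  0.1   ] scene [ 0.4355 -0.249   0.1   ] tri [ 0.4368 -0.2472  0.0959] 0.0019264214159173236
shortcap top [ 0.5074 -0.3638  0.077 ] scene [ 0.5082 -0.366   0.077 ] tri [ 0.5082 -0.365   0.0754] 0.002167588844705305
yellow top [ 0.5297 -0.2784  0.1   ] scene [ 0.5291 -0.2818  0.1   ] tri [ 0.5307 -0.2801  0.0956] 0.002093485623132626
large top [0.5881 0.3795 0.0175] scene [0.589  0.3851 0.0175] tri [0.5863 0.3788 0.024 ] 0.0031451467327429827
large top [0.4762 0.3584 0.0175] scene [0.4758 0.3553 0.0175] tri [0.4769 0.3586 0.014 ] 0.0017508857381364333
 len 0.11390051000803655 dir deg 10.700683084426958 mid [0.5322 0.3689]
 len 0.11697559984331048 dir deg 14.748995658520247 mid [0.5324 0.3702]
slim top [0.4857 0.2546 0.0115] scene [0.4818 0.2501 0.0115] tri [0.4861 0.2562 0.0025] 0.00026462559535965925
slim top [0.3704 0.2653 0.0115] scene [0.3699 0.2644 0.0115] tri [0.3704 0.2655 0.01  ] 0.00019792473389555442
 len 0.11572154783748496 dir deg -5.291251540372119 mid [0.428 0.26 ]
 len 0.11278437906591807 dir deg -7.318447226457032 mid [0.4259 0.2572]
Lcap top [0.5793 0.3798 0.024 ] scene [0.583  0.3754 0.024 ] tri [0.5814 0.3779 0.0236] 0.005669522416278446
Scap top [0.477  0.2544 0.016 ] scene [0.4793 0.2505 0.016 ] tri [0.4786 0.2532 0.0145] 0.004293943132789754
[0.56234369 0.11286471]
[ 0.57821612 -0.10856715]
[ 0.40665631 -0.12086471]
[0.39078388 0.10056715]
```

View pics/tr.png

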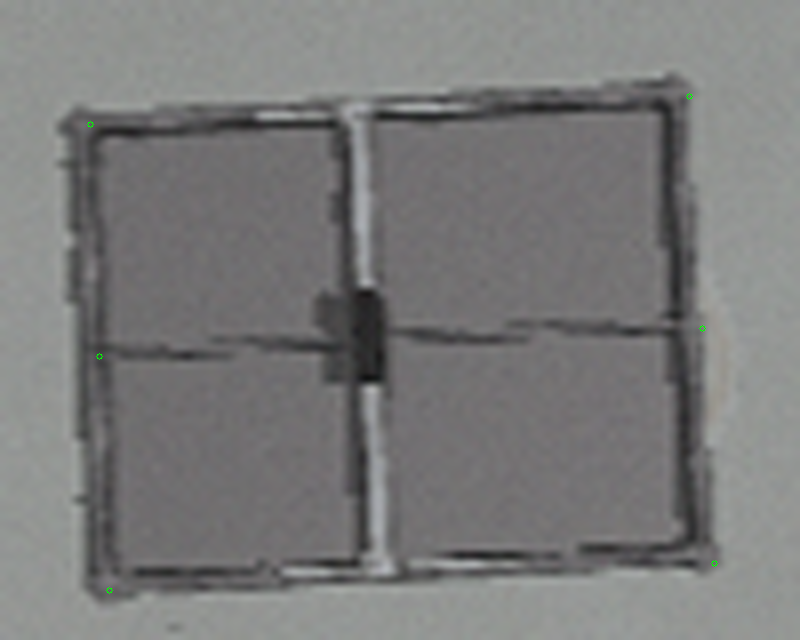

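View pics/sr.png

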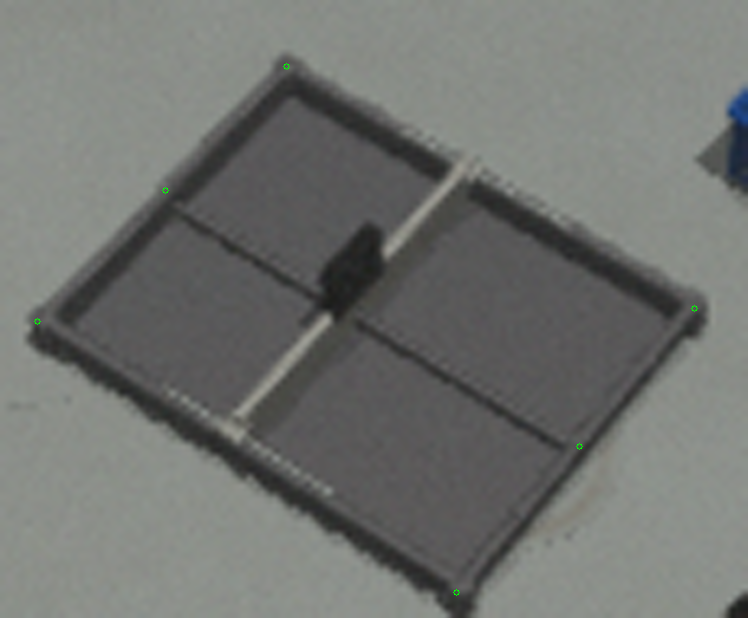

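```bash
cat > go.py <<'E'
import sys,numpy as np
from rig import bot
def plan(x,y,z,phi,step=38.,turn=.115):
    s=bot.read_state();R=np.array(s["tcp_rot"]);p=np.array(s["position"])
    f=np.arctan2(R[1,0],R[0,0]);ph=np.radians(phi)
    # allow half-turn choice only explicitly
    dphi=(ph-f+np.pi)%(2*np.pi)-np.pi
    d=np.array([x,y,z])-p
    n=int(np.ceil(max(np.linalg.norm(d)*1000/step,abs(dphi)/turn,1)))
    print("t %.2f pos %s phi %.2f j6 %.1f F %s open %.3f -> dphi %.2f rows %d"%(s["time_s"],p.round(4),np.degrees(f),s["joint_positions"][5],np.round(s["force"],1),s["opening"],np.degrees(dphi),n))
    w=d*1000/n;t=-dphi/n
    for i in range(n):
        a=f+i*dphi/n
        X=np.array([np.cos(a),np.sin(a)]);Y=np.array([np.sin(a),-np.cos(a)])
        print("[[%.1f,%.1f,%.1f],%.3f]"%(w[:2]@X,w[:2]@Y,-w[2],t),end="," if (i+1)%5 else "\n")
    print()
if __name__=="__main__": plan(*map(float,sys.argv[1:]))
E
python3 go.py .482 .0005 .12 94
```

```text
t 1.40 pos [0.22   0.585  0.2225] phi 69.38 j6 -10.2 F [ 0.2  0.2 -0.1] open 1.002 -> dphi 24.62 rows 18
[[-25.3,25.1,5.7],-0.024],[[-25.9,24.4,5.7],-0.024],[[-26.4,23.8,5.7],-0.024],[[-27.0,23.2,5.7],-0.024],[[-27.5,22.5,5.7],-0.024]
[[-28.1,21.9,5.7],-0.024],[[-28.6,21.2,5.7],-0.024],[[-29.1,20.5,5.7],-0.024],[[-29.6,19.8,5.7],-0.024],[[-30.0,19.1,5.7],-0.024]
[[-30.5,18.4,5.7],-0.024],[[-30.9,17.6,5.7],-0.024],[[-31.3,16.9,5.7],-0.024],[[-31.7,16.1,5.7],-0.024],[[-32.1,15.4,5.7],-0.024]
[[-32.4,14.6,5.7],-0.024],[[-32.8,13.8,5.7],-0.024],[[-33.1,13.0,5.7],-0.024],
```

Call:
send_rows --motion '[[[-25, 25, 6], -0.024], [[-26, 24, 6], -0.024], [[-26, 24, 6], -0.024], [[-27, 23, 6], -0.024], [[-28, 22, 6], -0.024]]' --gripper 0.4

```text
time_s: 1.82
position: [0.2936, 0.4273, 0.1928]
tcp_rot: [[0.221, 0.975, 0.006], [0.975, -0.221, 0.013], [0.014, 0.003, -1.0]]
force: [1.7, -1.4, 0.2]
opening: 0.707
```

Call:
send_rows --motion '[[[-28, 22, 6], -0.024], [[-29, 21, 6], -0.024], [[-29, 20, 6], -0.024], [[-30, 20, 6], -0.024], [[-30, 19, 6], -0.024]]'

```text
time_s: 2.23
position: [0.3723, 0.2596, 0.1614]
tcp_rot: [[0.093, 0.996, 0.011], [0.996, -0.093, 0.015], [0.016, 0.009, -1.0]]
force: [0.5, 0.4, 0.2]
opening: 0.603
```

```bash
python3 go.py .482 .0005 .12 94
```

```text
t 2.23 pos [0.3723 0.2596 0.1614] phi 84.66 j6 -64.9 F [0.5 0.4 0.2] open 0.603 -> dphi 9.34 rows 8
[[-31.0,16.7,5.2],-0.020],[[-31.3,16.0,5.2],-0.020],[[-31.6,15.4,5.2],-0.020],[[-31.9,14.7,5.2],-0.020],[[-32.2,14.1,5.2],-0.020]
[[-32.5,13.4,5.2],-0.020],[[-32.8,12.8,5.2],-0.020],[[-33.0,12.1,5.2],-0.020],
```

Call:
send_rows --motion '[[[-32, 17, 5], -0.02], [[-32, 17, 5], -0.02], [[-33, 16, 5], -0.02], [[-33, 15, 5], -0.02], [[-34, 14, 5], -0.02]]'

```text
time_s: 2.65
position: [0.4477, 0.0839, 0.1349]
tcp_rot: [[-0.013, 1.0, 0.016], [1.0, 0.013, 0.016], [0.015, 0.017, -1.0]]
force: [1.4, 0.0, 0.3]
opening: 0.597
```

Call:
send_rows --motion '[[[-34, 14, 5], -0.02], [[-33, 13, 5], -0.02], [[-28, 11, 5], -0.02], [[0, 0, 0], 0], [[0, 0, 0], 0]]'

```text
time_s: 3.07
position: [0.4967, -0.0235, 0.1187]
tcp_rot: [[-0.066, 0.997, 0.025], [0.998, 0.066, 0.012], [0.011, 0.026, -1.0]]
force: [-0.4, -0.0, 0.5]
opening: 0.601
```

```bash
python3 go.py .482 .0005 .034 94; python3 - <<'E'
from h import *
t=capture("top");zoom(t,270,200,390,320,5,"pics/a1.png")
E
```

```text
t 3.07 pos [ 0.4967 -0.0235  0.1187] phi 93.79 j6 -111.2 F [-0.4 -0.   0.5] open 0.601 -> dphi 0.21 rows 3
[[8.3,-4.4,28.2],-0.001],[[8.3,-4.3,28.2],-0.001],[[8.3,-4.3,28.2],-0.001],
```

View pics/a1.png

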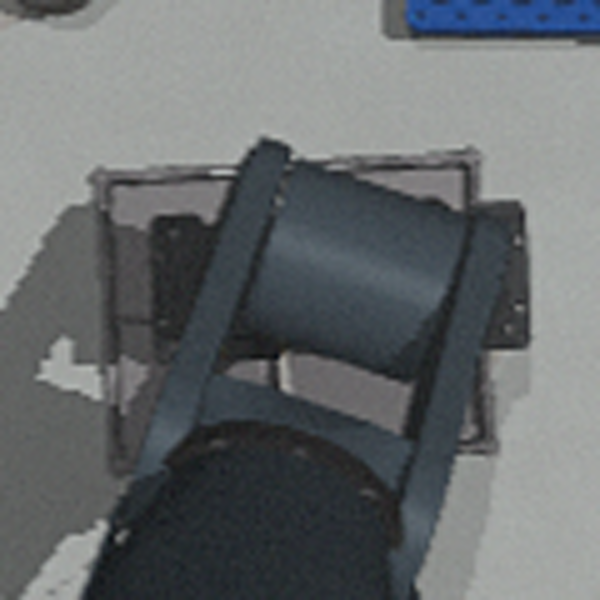

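```bash
sed -i 's|    w=d\*1000/n;t|    print("tilt zx %.4f zy %.4f j"%(R[0,2],R[1,2]),np.round(s["joint_positions"],1));w=d*1000/n;t|' go.py; python3 go.py .482 .0005 .034 94
```

```text
t 3.12 pos [ 0.4973 -0.0234  0.1188] phi 93.85 j6 -111.2 F [ 0.2 -0.3  0.8] open 0.601 -> dphi 0.15 rows 3
tilt zx 0.0265 zy 0.0114 j [ -16.2   29.5  106.9    1.6   42.4 -111.2]
[[8.3,-4.6,28.3],-0.001],[[8.3,-4.5,28.3],-0.001],[[8.3,-4.5,28.3],-0.001],
```

Call:
send_rows --motion '[[[13, -7, 10], 0], [[13, -7, 15], 0], [[0, 0, 15], 0], [[0, 0, 0], 0], [[0, 0, 0], 0]]'

```text
time_s: 3.53
position: [0.481, 0.0076, 0.0798]
tcp_rot: [[-0.071, 0.997, 0.029], [0.997, 0.071, 0.012], [0.01, 0.029, -1.0]]
force: [0.5, -0.1, 0.6]
opening: 0.597
```

```bash
python3 go.py .482 .0005 .034 94
```

```text
t 3.53 pos [0.481  0.0076 0.0798] phi 94.09 j6 -108.6 F [ 0.5 -0.1  0.6] open 0.597 -> dphi -0.09 rows 2
tilt zx 0.0285 zy 0.0116 j [ -13.1   32.8  110.8    1.8   34.9 -108.6]
[[-3.6,0.3,22.9],0.001],[[-3.6,0.3,22.9],0.001],
```

Call:
send_rows --motion '[[[-6, 1, 10], 0], [[0, 0, 15], 0], [[0, 0, 15], 0], [[0, 0, 0], 0], [[0, 0, 0], 0]]'

```text
time_s: 3.95
position: [0.4868, 0.0024, 0.0409]
tcp_rot: [[-0.076, 0.996, 0.036], [0.997, 0.076, 0.01], [0.007, 0.037, -0.999]]
force: [-0.5, -0.0, 0.7]
opening: 0.604
```

```bash
python3 go.py .482 .0005 .034 94;  python3 - <<'E'
from h import *
t=capture("scene");zoom(t,250,180,370,300,5,"pics/a2.png")
E
```

```text
t 3.95 pos [0.4868 0.0024 0.0409] phi 94.35 j6 -109.7 F [-0.5 -0.   0.7] open 0.604 -> dphi -0.35 rows 1
tilt zx 0.0364 zy 0.0097 j [ -13.6   37.5  111.4    2.1   29.2 -109.7]
[[-1.6,-4.9,6.9],0.006],
```

View pics/a2.png

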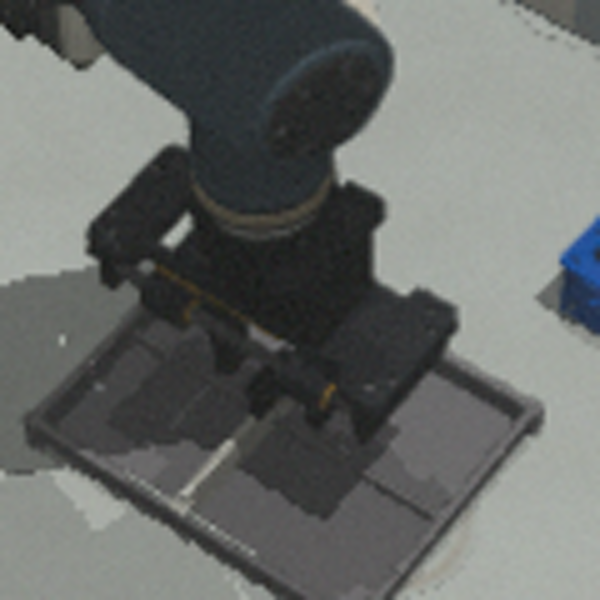

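Call:
send_rows --motion '[[[-1, -4, 3], 0.005], [[0, 0, 3], 0], [[0, 0, 0], 0], [[0, 0, 0], 0], [[0, 0, 0], 0]]'

```text
time_s: 4.42
position: [0.4843, 0.0003, 0.0369]
tcp_rot: [[-0.07, 0.997, 0.041], [0.998, 0.07, 0.008], [0.006, 0.042, -0.999]]
force: [0.6, 0.3, -0.3]
opening: 0.599
```

Call:
send_rows --motion '[[[0, 0, 0], 0], [[0, 0, 0], 0], [[0, 0, 0], 0], [[0, 0, 0], 0], [[0, 0, 0], 0]]' --gripper 1.0

```text
time_s: 4.83
position: [0.4849, 0.0001, 0.0376]
tcp_rot: [[-0.07, 0.997, 0.043], [0.998, 0.07, 0.008], [0.005, 0.043, -0.999]]
force: [0.1, 0.5, -0.4]
opening: 0.304
```

```bash
python3 go.py .482 .0005 .034 94
```

```text
t 4.83 pos [4.849e-01 1.000e-04 3.760e-02] phi 94.02 j6 -109.8 F [ 0.1  0.5 -0.4] open 0.304 -> dphi -0.02 rows 1
tilt zx 0.0428 zy 0.0081 j [ -13.9   37.8  112.     2.2   27.9 -109.8]
[[0.6,-2.8,3.6],0.000],
```

Call:
send_rows --motion '[[[0, 0, 1], 0], [[0, 0, 0], 0], [[0, 0, 0], 0], [[0, 0, 0], 0], [[0, 0, 0], 0]]'

```text
time_s: 5.25
position: [0.4849, 0.0006, 0.0365]
tcp_rot: [[-0.072, 0.996, 0.043], [0.997, 0.072, 0.008], [0.005, 0.043, -0.999]]
force: [-1.0, 0.6, 0.5]
opening: 0.113
```

Call:
send_rows --motion '[[[8, 0, 0], 0], [[8, 0, 0], 0], [[8, 0, 0], 0], [[5, 0, 0], 0], [[0, 0, 0], 0]]'

```text
time_s: 5.67
position: [0.4824, 0.0313, 0.0365]
tcp_rot: [[-0.074, 0.996, 0.043], [0.997, 0.074, 0.006], [0.003, 0.043, -0.999]]
force: [-0.1, -2.0, 0.6]
opening: 0.109
```

```bash
python3 go.py .482 .0375 .034 94
```

```text
t 5.67 pos [0.4824 0.0313 0.0365] phi 94.23 j6 -105.8 F [-0.1 -2.   0.6] open 0.109 -> dphi -0.23 rows 1
tilt zx 0.0426 zy 0.0064 j [ -10.1   37.9  112.3    1.7   27.5 -105.8]
[[6.2,0.0,2.5],0.004],
```

Call:
send_rows --motion '[[[3, 0, 0], 0], [[3, 0, 0], 0], [[3, 0, 0], 0], [[0, 0, 0], 0], [[0, 0, 0], 0]]'

```text
time_s: 6.08
position: [0.4824, 0.0314, 0.0365]
tcp_rot: [[-0.079, 0.996, 0.043], [0.997, 0.08, -0.006], [-0.01, 0.042, -0.999]]
force: [-0.2, 1.4, 0.2]
opening: 0.11
```

Call:
send_rows --motion '[[[4, 0, 0], 0], [[4, 0, 0], 0], [[4, 0, 0], 0], [[0, 0, 0], 0], [[0, 0, 0], 0]]'

```text
time_s: 6.5
position: [0.4824, 0.0311, 0.0365]
tcp_rot: [[-0.086, 0.995, 0.042], [0.996, 0.087, -0.022], [-0.026, 0.04, -0.999]]
force: [0.3, 0.6, -0.3]
opening: 0.114
```

Call:
send_rows --motion '[[[0, 0, 0], 0], [[0, 0, 0], 0], [[0, 0, 0], 0], [[0, 0, 0], 0], [[0, 0, -5], 0]]' --gripper 0.6

```text
time_s: 6.92
position: [0.4815, 0.034, 0.0409]
tcp_rot: [[-0.089, 0.995, 0.04], [0.996, 0.09, -0.021], [-0.024, 0.038, -0.999]]
force: [-0.2, -0.1, -0.6]
opening: 0.37
```

Call:
send_rows --motion '[[[0, 0, -20], 0], [[0, 0, -25], 0], [[0, 0, -30], 0], [[0, 0, -20], 0], [[0, 0, 0], 0]]'

```text
time_s: 7.33
position: [0.4762, 0.038, 0.1398]
tcp_rot: [[-0.093, 0.995, 0.036], [0.995, 0.094, -0.019], [-0.023, 0.034, -0.999]]
force: [-0.1, -0.6, 0.3]
opening: 0.399
```

```bash
python3 go.py .534 .370 .12 103
```

```text
t 7.33 pos [0.4762 0.038  0.1398] phi 95.34 j6 -102.9 F [-0.1 -0.6  0.3] open 0.399 -> dphi 7.66 rows 9
tilt zx 0.0363 zy -0.0194 j [  -8.3   26.   109.    -1.2   42.8 -102.9]
[[36.1,9.8,2.2],-0.015],[[36.0,10.4,2.2],-0.015],[[35.8,10.9,2.2],-0.015],[[35.7,11.4,2.2],-0.015],[[35.5,12.0,2.2],-0.015]
[[35.3,12.5,2.2],-0.015],[[35.1,13.0,2.2],-0.015],[[34.9,13.5,2.2],-0.015],[[34.7,14.0,2.2],-0.015],
```

Call:
send_rows --motion '[[[36, 10, 2], -0.015], [[36, 10, 2], -0.015], [[36, 11, 2], -0.015], [[36, 11, 2], -0.015], [[36, 12, 2], -0.015]]' --gripper 0.4

```text
time_s: 7.75
position: [0.5105, 0.2228, 0.1289]
tcp_rot: [[-0.157, 0.987, 0.041], [0.987, 0.158, -0.022], [-0.028, 0.037, -0.999]]
force: [0.2, -1.0, 0.6]
opening: 0.585
```

Call:
send_rows --motion '[[[34, 12, 2], -0.015], [[34, 13, 2], -0.015], [[32, 13, 2], -0.015], [[15, 6, 2], 0], [[0, 0, 0], 0]]'

```text
time_s: 8.17
position: [0.5316, 0.3584, 0.1146]
tcp_rot: [[-0.214, 0.976, 0.04], [0.976, 0.215, -0.02], [-0.028, 0.035, -0.999]]
force: [0.5, -0.0, -0.5]
opening: 0.598
```

```bash
python3 go.py .5325 .369 .05 102; python3 - <<'E'
from h import *
t=capture("scene");zoom(t,200,120,360,300,3.5,"pics/a3.png")
t=capture("top");zoom(t,270,200,390,320,4,"pics/a4.png")
E
```

```text
t 8.17 pos [0.5316 0.3584 0.1146] phi 102.35 j6 -76.0 F [ 0.5 -0.  -0.5] open 0.598 -> dphi -0.35 rows 2
tilt zx 0.0403 zy -0.0197 j [ 25.   38.4  85.9  -2.5  54.1 -76. ]
[[5.1,1.6,32.3],0.003],[[5.1,1.6,32.3],0.003],
```

View pics/a3.png

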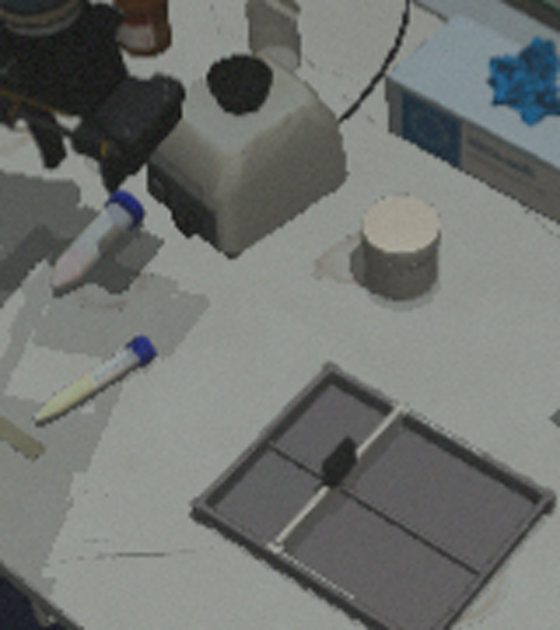

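View pics/a4.png

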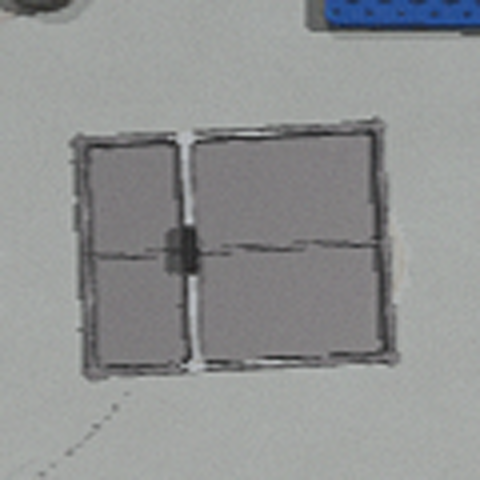

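The divider is home on the left: in the crop the left bay is about 93 px and the right about 190, close to the expected 70:138. Next, the large tube.

Call:
send_rows --motion '[[[8, 1, 15], 0], [[2, 1, 20], 0], [[0, 0, 22], 0], [[0, 0, 10], 0], [[0, 0, 0], 0]]'

```text
time_s: 8.68
position: [0.5321, 0.3567, 0.0464]
tcp_rot: [[-0.207, 0.978, 0.036], [0.978, 0.208, -0.026], [-0.033, 0.03, -0.999]]
force: [-0.1, -0.1, 1.1]
opening: 0.6
```

```bash
python3 go.py .5325 .369 .005 102; python3 - <<'E'
from h import *
t=capture("scene");zoom(t,200,140,280,220,7,"pics/a5.png")
E
```

```text
t 8.68 pos [0.5321 0.3567 0.0464] phi 101.97 j6 -75.1 F [-0.1 -0.1  1.1] open 0.600 -> dphi 0.03 rows 2
tilt zx 0.0358 zy -0.0258 j [ 24.9  44.1  87.5  -3.   47.2 -75.1]
[[6.0,1.5,20.7],-0.000],[[6.0,1.5,20.7],-0.000],
```

View pics/a5.png

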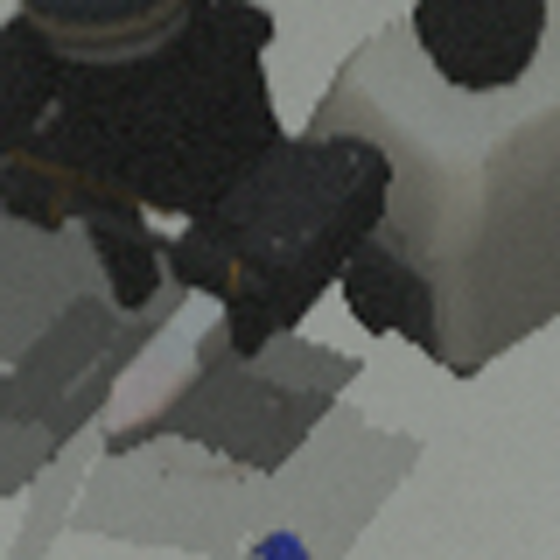

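```bash
cat > go.py <<'E'
import sys,numpy as np
from rig import bot
def plan(x,y,z,phi,step=36.,turn=.115):
    s=bot.read_state();R=np.array(s["tcp_rot"]);p=np.array(s["position"])
    f=np.arctan2(R[1,0],R[0,0]);ph=np.radians(phi)
    dphi=(ph-f+np.pi)%(2*np.pi)-np.pi
    d=(np.array([x,y,z])-p)*1000
    n=int(np.ceil(max(np.linalg.norm(d)/step,abs(dphi)/turn,1)))
    print("t %.2f pos %s phi %.2f F %s open %.3f -> d %s dphi %.2f rows %d"%(s["time_s"],p.round(4),np.degrees(f),np.round(s["force"],1),s["opening"],d.round(1),np.degrees(dphi),n))
    print("tilt zx %.4f zy %.4f j"%(R[0,2],R[1,2]),np.round(s["joint_positions"],1));t=-dphi/n
    for i in range(n):
        c,q=np.cos(t*i),np.sin(t*i);Ri=R@np.array([[c,-q,0],[q,c,0],[0,0,1]])
        w=Ri.T@d/n
        print("[[%.1f,%.1f,%.1f],%.3f]"%(*w,t),end="," if (i+1)%5 else "\n")
    print()
if __name__=="__main__": plan(*map(float,sys.argv[1:]))
E
python3 go.py .5325 .369 .046 102; python3 - <<'E'
from h import *
import cv2
a=cv2.imread("pics/top0.png");b=cv2.imread("pics/scene0.png")
for n,c,box,f,o in(("top",a,(185,155,255,235),7,"pics/m1.png"),("scene",b,(230,130,310,200),7,"pics/m2.png")):
    zoom({"image":c},*box,f,o)
E
```

```text
t 8.73 pos [0.5322 0.3566 0.0471] phi 101.97 F [-0.4  0.2  0. ] open 0.600 -> d [ 0.3 12.4 -1.1] dphi 0.03 rows 1
tilt zx 0.0360 zy -0.0258 j [ 24.9  44.   87.5  -3.   47.3 -75.1]
[[12.1,2.9,0.8],-0.001],
```

View pics/m1.png

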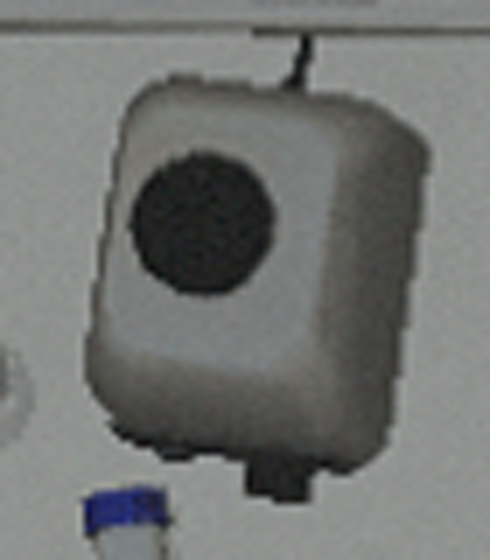

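View pics/m2.png

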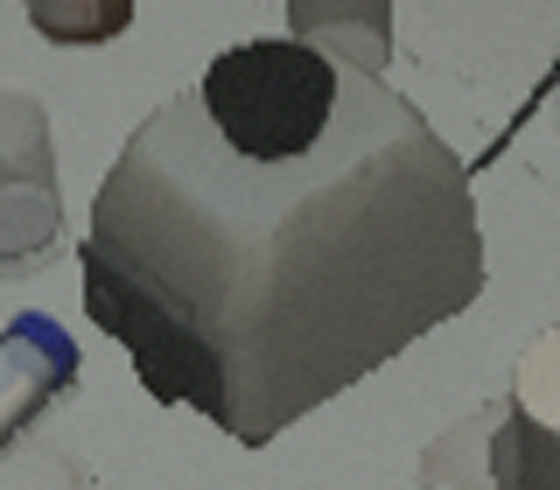

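Call:
send_rows --motion '[[[6, 0, 0], 0], [[6, -1, 0], 0], [[3, -1, 0], 0], [[0, 0, 0], 0], [[0, 0, 0], 0]]'

```text
time_s: 9.15
position: [0.529, 0.3715, 0.051]
tcp_rot: [[-0.205, 0.978, 0.041], [0.978, 0.206, -0.023], [-0.031, 0.035, -0.999]]
force: [0.0, -0.2, -0.6]
opening: 0.605
```

```bash
python3 go.py .5285 .368 .006 102
```

```text
t 9.15 pos [0.529  0.3715 0.051 ] phi 101.81 F [ 0.  -0.2 -0.6] open 0.605 -> d [ -0.5  -3.5 -45. ] dphi 0.19 rows 2
tilt zx 0.0411 zy -0.0234 j [ 26.3  43.9  86.7  -3.   47.9 -73.6]
[[-1.0,-1.4,22.5],-0.002],[[-1.0,-1.4,22.5],-0.002],
```

Call:
send_rows --motion '[[[-1, 0, 10], 0], [[-1, -1, 10], 0], [[0, 0, 10], 0], [[0, 0, 7], 0], [[0, 0, 4], 0]]'

```text
time_s: 9.57
position: [0.5313, 0.3692, 0.0085]
tcp_rot: [[-0.206, 0.978, 0.045], [0.978, 0.207, -0.022], [-0.03, 0.04, -0.999]]
force: [-0.2, -0.1, -0.0]
opening: 0.599
```

```bash
python3 go.py .5285 .368 .006 102
```

```text
t 9.57 pos [0.5313 0.3692 0.0085] phi 101.87 F [-0.2 -0.1 -0. ] open 0.599 -> d [-2.8 -1.2 -2.5] dphi 0.13 rows 1
tilt zx 0.0453 zy -0.0215 j [ 26.   47.5  87.5  -3.3  43.2 -73.6]
[[-0.5,-3.1,2.3],-0.002],
```

Call:
send_rows --motion '[[[0, 0, 2], 0], [[0, 0, 0], 0], [[0, 0, 0], 0], [[0, 0, 0], 0], [[0, 0, 0], 0]]' --gripper 1.0

```text
time_s: 9.98
position: [0.5301, 0.368, 0.0029]
tcp_rot: [[-0.205, 0.978, 0.041], [0.978, 0.206, -0.024], [-0.032, 0.035, -0.999]]
force: [-0.3, -1.0, -0.3]
opening: 0.311
```

Call:
send_rows --motion '[[[0, 0, 0], 0], [[0, 0, 0], 0], [[0, 0, 0], 0], [[0, 0, 0], 0], [[0, 0, 0], 0]]'

```text
time_s: 10.4
position: [0.5308, 0.3684, 0.0043]
tcp_rot: [[-0.205, 0.978, 0.043], [0.978, 0.206, -0.023], [-0.031, 0.037, -0.999]]
force: [0.2, 0.4, -0.5]
opening: 0.316
```

Call:
send_rows --motion '[[[0, 0, -10], 0], [[0, 0, -25], 0], [[0, 0, -30], 0], [[0, 0, -30], 0], [[0, 0, -20], 0]]'

```text
time_s: 10.82
position: [0.5219, 0.369, 0.1191]
tcp_rot: [[-0.205, 0.978, 0.03], [0.978, 0.206, -0.029], [-0.035, 0.023, -0.999]]
force: [0.5, 0.9, -1.4]
opening: 0.316
```

```bash
python3 go.py .529 -.036 .13 4.1
```

```text
t 10.82 pos [0.5219 0.369  0.1191] phi 101.84 F [ 0.5  0.9 -1.4] open 0.316 -> d [   7.1 -405.    10.9] dphi -97.74 rows 15
tilt zx 0.0300 zy -0.0290 j [ 26.4  38.2  85.3  -2.7  55.6 -74. ]
[[-26.5,-5.1,0.1],0.114],[[-26.9,-2.0,0.1],0.114],[[-27.0,1.0,0.1],0.114],[[-26.7,4.1,0.1],0.114],[[-26.1,7.1,0.1],0.114]
[[-25.1,10.0,0.1],0.114],[[-23.8,12.8,0.1],0.114],[[-22.2,15.4,0.1],0.114],[[-20.3,17.8,0.1],0.114],[[-18.1,20.0,0.1],0.114]
[[-15.8,21.9,0.1],0.114],[[-13.2,23.6,0.1],0.114],[[-10.4,24.9,0.1],0.114],[[-7.5,26.0,0.1],0.114],[[-4.5,26.6,0.1],0.114]
```

Call:
send_rows --motion '[[[-26, -5, 0], 0.114], [[-27, -2, 0], 0.114], [[-27, 1, 0], 0.114], [[-27, 4, 0], 0.114], [[-26, 7, 0], 0.114]]'

```text
time_s: 11.23
position: [0.5282, 0.239, 0.1355]
tcp_rot: [[0.369, 0.928, 0.053], [0.93, -0.368, -0.017], [0.003, 0.056, -0.998]]
force: [-0.3, -0.8, -0.0]
opening: 0.313
```

Call:
send_rows --motion '[[[-25, 10, 0], 0.114], [[-24, 13, 0], 0.114], [[-22, 15, 0], 0.114], [[-20, 18, 0], 0.114], [[-18, 20, 0], 0.114]]'

```text
time_s: 11.65
position: [0.5269, 0.0986, 0.1431]
tcp_rot: [[0.827, 0.56, 0.06], [0.561, -0.827, -0.017], [0.04, 0.047, -0.998]]
force: [0.3, -0.6, 0.8]
opening: 0.314
```

```bash
python3 go.py .529 -.036 .11 4.1
```

```text
t 11.65 pos [0.5269 0.0986 0.1431] phi 34.18 F [ 0.3 -0.6  0.8] open 0.314 -> d [   2.1 -134.6  -33.1] dphi -30.08 rows 5
tilt zx 0.0596 zy -0.0169 j [ -0.8  28.8 101.7  -1.3  46.  -34.1]
[[-15.0,22.2,7.1],0.105],[[-12.6,23.6,7.1],0.105],[[-10.1,24.8,7.1],0.105],[[-7.4,25.8,7.1],0.105],[[-4.7,26.4,7.1],0.105]
```

Call:
send_rows --motion '[[[-15, 22, 5], 0.1], [[-12, 23, 5], 0.1], [[-10, 24, 5], 0.1], [[-6, 20, 5], 0.08], [[-3, 15, 5], 0.04]]'

```text
time_s: 12.07
position: [0.5292, -0.0244, 0.1255]
tcp_rot: [[0.987, 0.148, 0.069], [0.149, -0.989, -0.019], [0.065, 0.029, -0.997]]
force: [0.2, 0.2, -0.7]
opening: 0.312
```

```bash
python3 go.py .529 -.036 .06 4.1
```

```text
t 12.07 pos [ 0.5292 -0.0244  0.1255] phi 8.61 F [ 0.2  0.2 -0.7] open 0.312 -> d [ -0.2 -11.6 -65.5] dphi -4.51 rows 2
tilt zx 0.0690 zy -0.0190 j [-1.47e+01  2.99e+01  1.04e+02 -1.00e-01  4.20e+01 -2.32e+01]
[[-3.1,4.8,32.8],0.039],[[-2.9,4.9,32.8],0.039],
```

Call:
send_rows --motion '[[[-3, 6, 8], 0.03], [[-2, 4, 14], 0.02], [[-2, 2, 14], 0.01], [[0, 0, 14], 0], [[0, 0, 0], 0]]'

```text
time_s: 12.48
position: [0.5287, -0.0426, 0.0764]
tcp_rot: [[0.994, 0.077, 0.075], [0.079, -0.997, -0.021], [0.073, 0.027, -0.997]]
force: [0.0, 0.4, 0.3]
opening: 0.312
```

```bash
python3 go.py .529 -.036 .03 4.1; python3 - <<'E'
from h import *
t=capture("scene");zoom(t,250,180,390,320,4.5,"pics/b1.png")
E
```

```text
t 12.48 pos [ 0.5287 -0.0426  0.0764] phi 4.52 F [0.  0.4 0.3] open 0.312 -> d [  0.3   6.6 -46.4] dphi -0.42 rows 2
tilt zx 0.0753 zy -0.0212 j [-1.67e+01  3.49e+01  1.06e+02  1.00e-01  3.46e+01 -2.13e+01]
[[-1.3,-3.9,23.1],0.004],[[-1.3,-3.9,23.1],0.004],
```

View pics/b1.png

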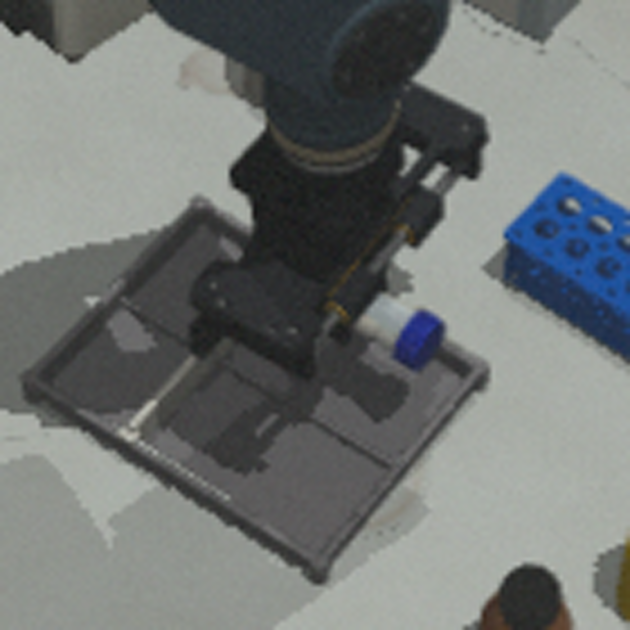

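Call:
send_rows --motion '[[[-1, -4, 8], 0], [[-1, -3, 12], 0], [[-1, 0, 12], 0], [[0, 0, 8], 0], [[0, 0, 0], 0]]'

```text
time_s: 12.95
position: [0.5308, -0.0339, 0.0384]
tcp_rot: [[0.993, 0.08, 0.083], [0.082, -0.996, -0.023], [0.081, 0.029, -0.996]]
force: [-0.4, 0.1, -0.9]
opening: 0.31
```

```bash
python3 go.py .528 -.036 .012 4.1
```

```text
t 12.95 pos [ 0.5308 -0.0339  0.0384] phi 4.73 F [-0.4  0.1 -0.9] open 0.310 -> d [ -2.8  -2.1 -26.4] dphi -0.63 rows 1
tilt zx 0.0830 zy -0.0225 j [-1.570e+01  3.900e+01  1.071e+02  1.000e-01  2.900e+01 -2.050e+01]
[[-5.1,1.1,26.1],0.011],
```

Call:
send_rows --motion '[[[-2, 1, 6], 0.005], [[-2, 0, 7], 0.005], [[-1, 0, 6], 0], [[0, 0, 4], 0], [[0, 0, 0], 0]]'

```text
time_s: 13.37
position: [0.5286, -0.0353, 0.0144]
tcp_rot: [[0.994, 0.07, 0.086], [0.072, -0.997, -0.023], [0.084, 0.029, -0.996]]
force: [0.2, -0.4, -0.7]
opening: 0.311
```

```bash
python3 go.py .528 -.036 .011 4.1
```

```text
t 13.37 pos [ 0.5286 -0.0353  0.0144] phi 4.17 F [ 0.2 -0.4 -0.7] open 0.311 -> d [-0.6 -0.7 -3.4] dphi -0.07 rows 1
tilt zx 0.0858 zy -0.0231 j [-16.   41.6 107.9   0.2  25.4 -20.2]
[[-1.0,0.5,3.4],0.001],
```

Call:
send_rows --motion '[[[0, 0, 3], 0], [[0, 0, 2], 0], [[0, 0, 0], 0], [[0, 0, 0], 0], [[0, 0, 0], 0]]'

```text
time_s: 13.78
position: [0.5295, -0.0358, 0.009]
tcp_rot: [[0.994, 0.07, 0.086], [0.072, -0.997, -0.023], [0.085, 0.029, -0.996]]
force: [-0.1, 0.2, -1.0]
opening: 0.31
```

Call:
send_rows --motion '[[[0, 0, 0], 0], [[0, 0, 0], 0], [[0, 0, 0], 0], [[0, 0, 0], 0], [[0, 0, 0], 0]]' --gripper 0.52

```text
time_s: 14.2
position: [0.5303, -0.036, 0.0098]
tcp_rot: [[0.994, 0.07, 0.088], [0.072, -0.997, -0.024], [0.087, 0.03, -0.996]]
force: [0.1, -0.5, -0.1]
opening: 0.472
```

Call:
send_rows --motion '[[[0, 0, -10], 0], [[0, 0, -20], 0], [[0, 0, -30], 0], [[0, 0, -30], 0], [[0, 0, -30], 0]]'

```text
time_s: 14.62
position: [0.515, -0.0321, 0.1293]
tcp_rot: [[0.995, 0.069, 0.074], [0.071, -0.997, -0.02], [0.072, 0.025, -0.997]]
force: [1.2, -0.3, -0.4]
opening: 0.48
```

```bash
python3 go.py .428 .259 .13 84; python3 - <<'E'
from h import *
t=capture("scene");zoom(t,250,180,390,320,4.5,"pics/b2.png")
E
```

```text
t 14.62 pos [ 0.515  -0.0321  0.1293] phi 4.09 F [ 1.2 -0.3 -0.4] open 0.480 -> d [-87.  291.1   0.7] dphi 79.91 rows 13
tilt zx 0.0738 zy -0.0198 j [-1.60e+01  2.86e+01  1.06e+02  1.00e-01  4.10e+01 -2.02e+01]
[[-5.1,-22.8,-1.0],-0.107],[[-2.6,-23.2,-1.0],-0.107],[[-0.1,-23.4,-1.0],-0.107],[[2.4,-23.2,-1.0],-0.107],[[4.9,-22.8,-1.0],-0.107]
[[7.3,-22.2,-1.0],-0.107],[[9.6,-21.3,-1.0],-0.107],[[11.9,-20.1,-1.0],-0.107],[[13.9,-18.7,-1.0],-0.107],[[15.9,-17.1,-1.0],-0.107]
[[17.6,-15.3,-1.0],-0.107],[[19.2,-13.4,-1.0],-0.107],[[20.5,-11.2,-1.0],-0.107],
```

View pics/b2.png

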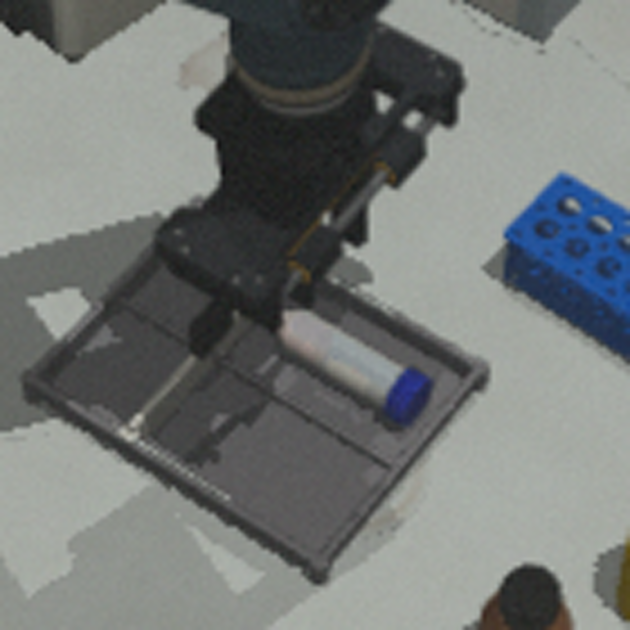

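The large tube lies in the far long bay, with its cap at crop (410,397). Next, the slim tube.

Call:
send_rows --motion '[[[-5, -23, -1], -0.107], [[-3, -23, -1], -0.107], [[0, -23, -1], -0.107], [[2, -23, -1], -0.107], [[5, -23, -1], -0.107]]'

```text
time_s: 15.08
position: [0.4888, 0.077, 0.1428]
tcp_rot: [[0.81, 0.577, 0.104], [0.582, -0.812, -0.028], [0.069, 0.083, -0.994]]
force: [0.2, 0.8, 0.2]
opening: 0.481
```

Call:
send_rows --motion '[[[7, -22, -1], -0.107], [[10, -21, -1], -0.107], [[12, -20, -1], -0.107], [[14, -19, -1], -0.107], [[16, -17, -1], -0.107]]'

```text
time_s: 15.5
position: [0.4503, 0.1932, 0.1441]
tcp_rot: [[0.378, 0.919, 0.108], [0.926, -0.378, -0.028], [0.015, 0.111, -0.994]]
force: [-0.2, -0.1, 0.0]
opening: 0.481
```

```bash
python3 go.py .427 .2585 .11 84
```

```text
t 15.50 pos [0.4503 0.1932 0.1441] phi 67.77 F [-0.2 -0.1  0. ] open 0.481 -> d [-23.3  65.3 -34.1] dphi 16.23 rows 3
tilt zx 0.1083 zy -0.0278 j [ 11.9  25.5 109.4  -4.5  39.4 -52.5]
[[17.0,-16.6,9.9],-0.094],[[18.5,-14.9,9.9],-0.094],[[19.8,-13.1,9.9],-0.094],
```

Call:
send_rows --motion '[[[0, 0, 0], 0], [[0, 0, 0], 0], [[0, 0, 0], 0], [[0, 0, 0], 0], [[0, 0, 0], 0]]'

```text
time_s: 15.92
position: [0.4485, 0.1952, 0.1458]
tcp_rot: [[0.375, 0.921, 0.11], [0.927, -0.374, -0.027], [0.016, 0.112, -0.994]]
force: [-0.0, -1.0, -0.3]
opening: 0.483
```

```bash
python3 go.py .427 .2585 .11 84 |head -2
```

```text
t 15.92 pos [0.4485 0.1952 0.1458] phi 67.98 F [-0.  -1.  -0.3] open 0.483 -> d [-21.5  63.3 -35.8] dphi 16.02 rows 3
tilt zx 0.1099 zy -0.0269 j [ 12.2  25.2 109.5  -4.5  39.5 -52.4]
```

Call:
send_rows --motion '[[[0, 0, 0], 0], [[0, 0, 0], 0], [[0, 0, 0], 0], [[0, 0, 0], 0], [[0, 0, 0], 0]]'

```text
time_s: 16.33
position: [0.4501, 0.1923, 0.1459]
tcp_rot: [[0.381, 0.918, 0.11], [0.924, -0.381, -0.028], [0.016, 0.112, -0.994]]
force: [0.2, 0.4, -0.8]
opening: 0.477
```

```bash
python3 go.py .427 .2585 .11 84 |head -2
```

```text
t 16.33 pos [0.4501 0.1923 0.1459] phi 67.58 F [ 0.2  0.4 -0.8] open 0.477 -> d [-23.1  66.2 -35.9] dphi 16.42 rows 3
tilt zx 0.1101 zy -0.0278 j [ 11.8  25.2 109.5  -4.5  39.5 -52.4]
```

Call:
send_rows --motion '[[[0, 0, -40], 0], [[0, 0, -40], 0], [[0, 0, -40], 0], [[0, 0, 0], 0], [[0, 0, 0], 0]]'

```text
time_s: 16.75
position: [0.4359, 0.1949, 0.2646]
tcp_rot: [[0.383, 0.919, 0.097], [0.924, -0.382, -0.031], [0.009, 0.101, -0.995]]
force: [-0.9, 0.5, -0.3]
opening: 0.479
```

```bash
python3 go.py .427 .2585 .11 84 |head -2
```

```text
t 16.75 pos [0.4359 0.1949 0.2646] phi 67.47 F [-0.9  0.5 -0.3] open 0.479 -> d [  -8.9   63.6 -154.6] dphi 16.53 rows 5
tilt zx 0.0966 zy -0.0305 j [ 12.6  13.9 102.5  -3.4  58.6 -53.2]
```

Call:
send_rows --motion '[[[-15, 37, 0], 0], [[-15, 37, 0], 0], [[-15, 37, 0], 0], [[0, 0, 0], 0], [[0, 0, 0], 0]]'

```text
time_s: 17.17
position: [0.5214, 0.109, 0.2724]
tcp_rot: [[0.379, 0.921, 0.094], [0.926, -0.377, -0.03], [0.008, 0.098, -0.995]]
force: [-0.5, -0.6, -0.1]
opening: 0.483
```

```bash
python3 go.py .427 .2585 .11 84 |head -2
```

```text
t 17.17 pos [0.5214 0.109  0.2724] phi 67.76 F [-0.5 -0.6 -0.1] open 0.483 -> d [ -94.4  149.5 -162.4] dphi 16.24 rows 7
tilt zx 0.0937 zy -0.0296 j [  0.8  17.7  95.3  -2.   61.7 -66. ]
```

Call:
send_rows --motion '[[[0, 0, 0], -0.11], [[0, 0, 0], -0.11], [[0, 0, 0], 0], [[0, 0, 0], 0], [[0, 0, 0], 0]]'

```text
time_s: 17.58
position: [0.5175, 0.1093, 0.2665]
tcp_rot: [[0.165, 0.983, 0.083], [0.986, -0.163, -0.03], [-0.016, 0.087, -0.996]]
force: [0.5, -0.7, 0.1]
opening: 0.48
```

```bash
python3 go.py .427 .2585 .11 84 |head -2
```

```text
t 17.58 pos [0.5175 0.1093 0.2665] phi 80.48 F [ 0.5 -0.7  0.1] open 0.480 -> d [ -90.5  149.2 -156.5] dphi 3.52 rows 7
tilt zx 0.0828 zy -0.0298 j [  0.9  18.   95.8  -2.   61.5 -78.8]
```

Call:
send_rows --motion '[[[10, -10, 0], 0], [[15, -15, 0], 0], [[20, -25, 0], 0], [[15, -20, 0], 0], [[10, -10, 0], 0]]'

```text
time_s: 18.0
position: [0.4493, 0.1933, 0.2568]
tcp_rot: [[0.18, 0.98, 0.083], [0.984, -0.178, -0.031], [-0.016, 0.087, -0.996]]
force: [0.7, -0.7, -0.4]
opening: 0.48
```

```bash
python3 go.py .427 .2585 .11 84
```

```text
t 18.00 pos [0.4493 0.1933 0.2568] phi 79.64 F [ 0.7 -0.7 -0.4] open 0.480 -> d [ -22.3   65.2 -146.8] dphi 4.36 rows 5
tilt zx 0.0830 zy -0.0309 j [ 11.9  15.7 101.2  -3.2  58.8 -66.2]
[[12.5,-9.2,28.5],-0.015],[[12.6,-9.1,28.5],-0.015],[[12.7,-8.9,28.5],-0.015],[[12.9,-8.7,28.5],-0.015],[[13.0,-8.5,28.5],-0.015]
```

Call:
send_rows --motion '[[[6, -5, 8], -0.01], [[12, -9, 16], -0.02], [[15, -10, 25], -0.02], [[15, -10, 25], -0.02], [[8, -6, 15], 0]]'

```text
time_s: 18.42
position: [0.426, 0.2572, 0.1631]
tcp_rot: [[0.109, 0.989, 0.096], [0.994, -0.107, -0.027], [-0.017, 0.098, -0.995]]
force: [-0.8, -0.1, -0.0]
opening: 0.479
```

```bash
python3 go.py .427 .2585 .07 84
```

```text
t 18.42 pos [0.426  0.2572 0.1631] phi 83.73 F [-0.8 -0.1 -0. ] open 0.479 -> d [  1.    1.3 -93.1] dphi 0.27 rows 3
tilt zx 0.0958 zy -0.0272 j [ 20.3  24.4 106.5  -4.8  44.6 -60.1]
[[1.0,-2.8,30.9],-0.002],[[1.0,-2.8,30.9],-0.002],[[1.0,-2.8,30.9],-0.002],
```

The tool has tilted about 5.5°. Nothing I command can correct tilt directly, but pressing the tip lightly against a fixed face rotated the tool earlier. I'll do that against the inside of the tray's far wall, in the empty short bay.

```bash
python3 go.py .540 .078 .09 94.1
```

```text
t 18.42 pos [0.426  0.2572 0.1631] phi 83.73 F [-0.8 -0.1 -0. ] open 0.479 -> d [ 114.  -179.2  -73.1] dphi 10.37 rows 7
tilt zx 0.0958 zy -0.0272 j [ 20.3  24.4 106.5  -4.8  44.6 -60.1]
[[-23.5,17.8,12.7],-0.026],[[-23.9,17.2,12.7],-0.026],[[-24.4,16.6,12.7],-0.026],[[-24.8,15.9,12.7],-0.026],[[-25.2,15.3,12.7],-0.026]
[[-25.6,14.6,12.7],-0.026],[[-26.0,14.0,12.7],-0.026],
```

Call:
send_rows --motion '[[[-15, 12, 5], -0.026], [[-24, 17, 10], -0.026], [[-28, 18, 12], -0.026], [[-28, 18, 12], -0.026], [[-28, 17, 12], -0.026]]' --gripper 1.0

```text
time_s: 18.83
position: [0.5017, 0.133, 0.1147]
tcp_rot: [[-0.04, 0.995, 0.087], [0.999, 0.043, -0.026], [-0.03, 0.086, -0.996]]
force: [-0.6, 0.7, 0.4]
opening: 0.189
```

Call:
send_rows --motion '[[[-28, 16, 12], -0.026], [[-20, 12, 6], -0.02], [[-10, 6, 0], 0], [[0, 0, 0], 0], [[0, 0, 0], 0]]'

```text
time_s: 19.25
position: [0.5451, 0.068, 0.0959]
tcp_rot: [[-0.077, 0.993, 0.085], [0.996, 0.079, -0.028], [-0.035, 0.083, -0.996]]
force: [0.2, -0.3, 0.2]
opening: 0.006
```

```bash
python3 go.py .540 .078 .013 94.1
```

```text
t 19.25 pos [0.5451 0.068  0.0959] phi 94.39 F [ 0.2 -0.3  0.2] open 0.006 -> d [ -5.1  10.  -82.9] dphi -0.29 rows 3
tilt zx 0.0855 zy -0.0279 j [ -3.8  33.7 102.9  -2.   38.4 -96.8]
[[4.4,-3.7,27.3],0.002],[[4.4,-3.7,27.3],0.002],[[4.4,-3.7,27.3],0.002],
```

Call:
send_rows --motion '[[[5, -3, 12], 0], [[4, -4, 20], 0], [[3, -3, 20], 0], [[0, -2, 14], 0], [[0, 0, 6], 0]]'

```text
time_s: 19.67
position: [0.5365, 0.084, 0.0247]
tcp_rot: [[-0.079, 0.993, 0.091], [0.996, 0.082, -0.026], [-0.034, 0.089, -0.995]]
force: [-0.3, 0.1, 0.4]
opening: 0.004
```

```bash
python3 go.py .545 .078 .013 94.1
```

```text
t 19.67 pos [0.5365 0.084  0.0247] phi 94.54 F [-0.3  0.1  0.4] open 0.004 -> d [  8.5  -6.  -11.7] dphi -0.44 rows 1
tilt zx 0.0914 zy -0.0265 j [ -2.1  40.9 105.8  -2.8  28.1 -94.3]
[[-6.3,6.9,12.5],0.008],
```

Call:
send_rows --motion '[[[-3, 5, 7], 0], [[-2, 6, 6], 0], [[0, 8, 0], 0], [[0, 6, 0], 0], [[0, 5, 0], 0]]'

```text
time_s: 20.08
position: [0.5513, 0.0835, 0.0118]
tcp_rot: [[-0.086, 0.995, 0.052], [0.996, 0.088, -0.028], [-0.032, 0.049, -0.998]]
force: [-7.1, -4.2, 5.5]
opening: 0.005
```

```bash
python3 go.py .545 .078 .013 94.1|head -2
```

```text
t 20.08 pos [0.5513 0.0835 0.0118] phi 94.94 F [-7.1 -4.2  5.5] open 0.005 -> d [-6.3 -5.5  1.2] dphi -0.84 rows 1
tilt zx 0.0518 zy -0.0279 j [ -2.   43.1 102.1  -2.8  31.8 -94.6]
```

Call:
send_rows --motion '[[[0, 6, 0], 0], [[0, 6, 0], 0], [[0, 6, 0], 0], [[0, 6, 0], 0], [[0, 0, 0], 0]]'

```text
time_s: 20.5
position: [0.5503, 0.0833, 0.013]
tcp_rot: [[-0.089, 0.996, -0.008], [0.996, 0.089, -0.033], [-0.032, -0.011, -0.999]]
force: [1.2, -0.3, -0.5]
opening: 0.0
```

```bash
python3 go.py .545 .078 .013 94.1|head -2
```

```text
t 20.50 pos [0.5503 0.0833 0.013 ] phi 95.10 F [ 1.2 -0.3 -0.5] open 0.000 -> d [-5.3 -5.3  0. ] dphi -1.00 rows 1
tilt zx -0.0084 zy -0.0328 j [ -1.8  43.6  99.5  -3.1  37.4 -94.4]
```

Call:
send_rows --motion '[[[0, 5, 0], 0], [[0, 5, 0], 0], [[0, 0, 0], 0], [[0, -6, 0], 0], [[0, -6, -10], 0]]'

```text
time_s: 20.92
position: [0.5416, 0.0828, 0.0241]
tcp_rot: [[-0.089, 0.996, -0.028], [0.996, 0.088, -0.034], [-0.032, -0.031, -0.999]]
force: [-0.7, 1.0, -1.1]
opening: 0.002
```

Call:
send_rows --motion '[[[0, -4, -15], 0], [[0, 0, -25], 0], [[0, 0, -25], 0], [[0, 0, -20], 0], [[0, 0, -5], 0]]' --gripper 0.5

```text
time_s: 21.33
position: [0.5424, 0.0862, 0.1219]
tcp_rot: [[-0.088, 0.996, -0.018], [0.996, 0.088, -0.033], [-0.032, -0.021, -0.999]]
force: [0.2, -0.2, -0.7]
opening: 0.299
```

```bash
python3 go.py .427 .2585 .08 84
```

```text
t 21.33 pos [0.5424 0.0862 0.1219] phi 95.08 F [ 0.2 -0.2 -0.7] open 0.299 -> d [-115.4  172.3  -41.9] dphi -11.08 rows 6
tilt zx -0.0179 zy -0.0334 j [ -1.5  33.   97.3  -2.5  50.7 -95. ]
[[30.5,-16.5,6.4],0.032],[[30.0,-17.5,6.4],0.032],[[29.4,-18.4,6.4],0.032],[[28.8,-19.4,6.4],0.032],[[28.1,-20.3,6.4],0.032]
[[27.5,-21.2,6.4],0.032],
```

Call:
send_rows --motion '[[[15, -9, 3], 0.03], [[24, -14, 5], 0.03], [[30, -18, 6], 0.03], [[30, -19, 6], 0.03], [[30, -20, 6], 0.03]]'

```text
time_s: 21.75
position: [0.4725, 0.2121, 0.0988]
tcp_rot: [[0.081, 0.997, 0.015], [0.996, -0.081, -0.032], [-0.031, 0.017, -0.999]]
force: [0.8, 0.2, 0.3]
opening: 0.493
```

```bash
python3 go.py .427 .2585 .08 84
```

```text
t 21.75 pos [0.4725 0.2121 0.0988] phi 85.35 F [0.8 0.2 0.3] open 0.493 -> d [-45.5  46.4 -18.8] dphi -1.35 rows 2
tilt zx 0.0146 zy -0.0319 j [ 13.   33.  103.7  -2.9  42.9 -70.3]
[[21.6,-24.7,8.3],0.012],[[21.3,-25.0,8.3],0.012],
```

Call:
send_rows --motion '[[[20, -22, 5], 0.01], [[14, -16, 5], 0], [[6, -8, 5], 0], [[0, 0, 5], 0], [[0, 0, 5], 0]]'

```text
time_s: 22.17
position: [0.4257, 0.2623, 0.0709]
tcp_rot: [[0.085, 0.996, 0.019], [0.996, -0.084, -0.029], [-0.027, 0.021, -0.999]]
force: [0.6, -0.2, -0.4]
opening: 0.502
```

```bash
python3 go.py .427 .2585 .03 84; python3 - <<'E'
from h import *
t=capture("scene");zoom(t,180,170,280,270,6,"pics/c1.png")
E
```

```text
t 22.17 pos [0.4257 0.2623 0.0709] phi 85.14 F [ 0.6 -0.2 -0.4] open 0.502 -> d [  1.3  -3.8 -40.9] dphi -1.14 rows 2
tilt zx 0.0190 zy -0.0288 j [ 20.   35.  107.2  -3.2  37.4 -62.6]
[[-1.3,0.4,20.5],0.010],[[-1.3,0.4,20.5],0.010],
```

View pics/c1.png

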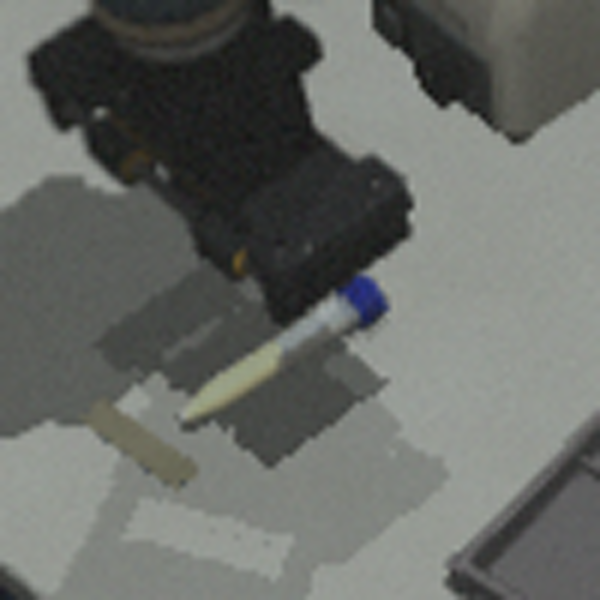

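Call:
send_rows --motion '[[[-2, 0, 8], 0.005], [[-2, 0, 14], 0.005], [[-1, 0, 14], 0.005], [[0, 0, 12], 0], [[0, 0, 8], 0]]'

```text
time_s: 22.63
position: [0.435, 0.2511, 0.0122]
tcp_rot: [[0.11, 0.994, 0.028], [0.994, -0.11, -0.027], [-0.024, 0.031, -0.999]]
force: [0.7, 1.3, -0.3]
opening: 0.501
```

```bash
python3 go.py .427 .2585 .005 84
```

```text
t 22.63 pos [0.435  0.2511 0.0122] phi 83.66 F [ 0.7  1.3 -0.3] open 0.501 -> d [-8.   7.4 -7.2] dphi 0.34 rows 1
tilt zx 0.0277 zy -0.0267 j [ 18.4  41.6 108.5  -4.   28.9 -61.7]
[[6.6,-8.9,6.8],-0.006],
```

Call:
send_rows --motion '[[[4, -5, 2], 0], [[2, -3, 2], 0], [[0, 0, 2], 0], [[0, 0, 0], 0], [[0, 0, 0], 0]]'

```text
time_s: 23.05
position: [0.4293, 0.2558, 0.0035]
tcp_rot: [[0.116, 0.993, 0.027], [0.993, -0.115, -0.027], [-0.024, 0.03, -0.999]]
force: [0.1, 0.0, 0.4]
opening: 0.5
```

```bash
python3 go.py .427 .2585 .005 84
```

```text
t 23.05 pos [0.4293 0.2558 0.0035] phi 83.35 F [0.1 0.  0.4] open 0.500 -> d [-2.3  2.7  1.5] dphi 0.65 rows 1
tilt zx 0.0267 zy -0.0274 j [ 19.2  42.6 108.9  -4.3  27.7 -60.4]
[[2.3,-2.6,-1.6],-0.011],
```

Call:
send_rows --motion '[[[2, -2, -1], 0], [[0, 0, 0], 0], [[0, 0, 0], 0], [[0, 0, 0], 0], [[0, 0, 0], 0]]' --gripper 1.0

```text
time_s: 23.47
position: [0.4283, 0.2593, 0.0063]
tcp_rot: [[0.115, 0.993, 0.031], [0.993, -0.114, -0.026], [-0.022, 0.033, -0.999]]
force: [0.4, -0.4, -0.2]
opening: 0.209
```

Call:
send_rows --motion '[[[0, 0, 0], 0], [[0, 0, 0], 0], [[0, 0, 0], 0], [[0, 0, 0], 0], [[0, 0, 0], 0]]'

```text
time_s: 23.88
position: [0.4285, 0.2593, 0.0066]
tcp_rot: [[0.115, 0.993, 0.031], [0.993, -0.114, -0.026], [-0.022, 0.034, -0.999]]
force: [0.1, -0.3, -0.6]
opening: 0.182
```

Call:
send_rows --motion '[[[0, 0, -10], 0], [[0, 0, -20], 0], [[0, 0, -28], 0], [[0, 0, -25], 0], [[0, 0, -15], 0]]'

```text
time_s: 24.3
position: [0.4223, 0.2605, 0.106]
tcp_rot: [[0.115, 0.993, 0.02], [0.993, -0.114, -0.029], [-0.027, 0.023, -0.999]]
force: [0.3, 0.5, -1.1]
opening: 0.183
```

```bash
python3 go.py .445 -.043 .11 4.1; python3 - <<'E'
from h import *
t=capture("scene");zoom(t,180,150,280,250,6,"pics/c2.png")
E
```

```text
t 24.30 pos [0.4223 0.2605 0.106 ] phi 83.39 F [ 0.3  0.5 -1.1] open 0.183 -> d [  22.7 -303.5    4. ] dphi -79.29 rows 13
tilt zx 0.0202 zy -0.0295 j [ 20.   31.1 106.6  -3.   41.9 -61.2]
[[-23.0,4.4,0.4],0.106],[[-22.4,6.8,0.4],0.106],[[-21.5,9.2,0.4],0.106],[[-20.4,11.4,0.4],0.106],[[-19.1,13.5,0.4],0.106]
[[-17.6,15.5,0.4],0.106],[[-15.8,17.3,0.4],0.106],[[-13.9,18.8,0.4],0.106],[[-11.8,20.2,0.4],0.106],[[-9.6,21.3,0.4],0.106]
[[-7.3,22.2,0.4],0.106],[[-4.9,22.9,0.4],0.106],[[-2.4,23.3,0.4],0.106],
```

View pics/c2.png

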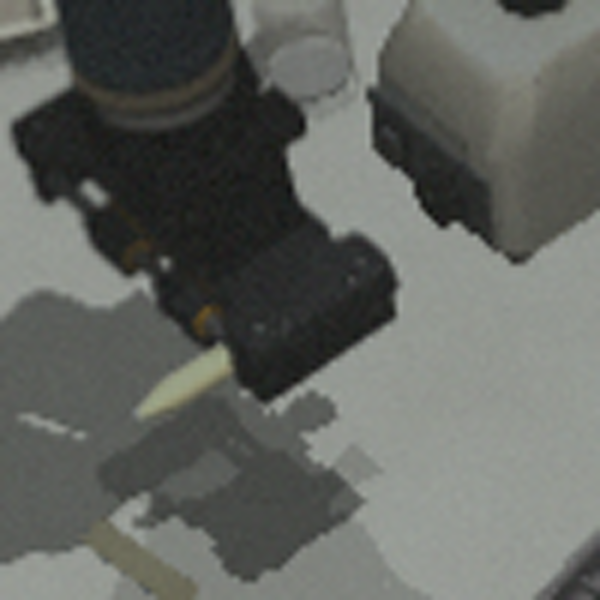

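Call:
send_rows --motion '[[[-10, 2, 0], 0.04], [[-18, 4, 0], 0.07], [[-24, 7, 0], 0.1], [[-24, 9, 0], 0.11], [[-22, 12, 0], 0.11]]'

```text
time_s: 24.77
position: [0.4293, 0.1561, 0.1133]
tcp_rot: [[0.532, 0.846, 0.031], [0.847, -0.531, -0.025], [-0.005, 0.04, -0.999]]
force: [0.3, 0.1, -0.0]
opening: 0.185
```

```bash
python3 go.py .445 -.043 .11 4.1
```

```text
t 24.77 pos [0.4293 0.1561 0.1133] phi 57.85 F [ 0.3  0.1 -0. ] open 0.185 -> d [  15.7 -199.1   -3.3] dphi -53.75 rows 9
tilt zx 0.0311 zy -0.0251 j [  7.1  28.  112.6  -2.7  37.9 -48.7]
[[-17.8,13.2,1.0],0.104],[[-16.3,15.0,1.0],0.104],[[-14.7,16.6,1.0],0.104],[[-12.9,18.1,1.0],0.104],[[-10.9,19.3,1.0],0.104]
[[-8.8,20.3,1.0],0.104],[[-6.7,21.1,1.0],0.104],[[-4.4,21.7,1.0],0.104],[[-2.2,22.1,1.0],0.104],
```

Gentle ramps keep the tilt small, so I'll continue with them.

Call:
send_rows --motion '[[[-18, 13, 1], 0.104], [[-17, 15, 1], 0.104], [[-15, 17, 1], 0.104], [[-13, 18, 1], 0.104], [[-11, 19, 1], 0.1]]'

```text
time_s: 25.18
position: [0.4307, 0.0358, 0.1091]
tcp_rot: [[0.897, 0.441, 0.023], [0.441, -0.897, -0.026], [0.009, 0.033, -0.999]]
force: [-0.5, -0.8, -0.3]
opening: 0.18
```

```bash
python3 go.py .445 -.043 .1 4.1
```

```text
t 25.18 pos [0.4307 0.0358 0.1091] phi 26.20 F [-0.5 -0.8 -0.3] open 0.180 -> d [ 14.3 -78.8  -9.1] dphi -22.10 rows 4
tilt zx 0.0232 zy -0.0258 j [ -9.2  27.3 116.2  -2.2  35.1 -33.7]
[[-5.5,19.2,2.9],0.096],[[-3.6,19.6,2.9],0.096],[[-1.7,19.9,2.9],0.096],[[0.2,19.9,2.9],0.096],
```

Call:
send_rows --motion '[[[-5, 19, 3], 0.09], [[-3, 18, 3], 0.09], [[-1, 15, 3], 0.08], [[0, 10, 3], 0.05], [[0, 3, 3], 0.02]]'

```text
time_s: 25.6
position: [0.4397, -0.0386, 0.0935]
tcp_rot: [[0.996, 0.091, 0.017], [0.091, -0.995, -0.026], [0.015, 0.027, -1.0]]
force: [-0.4, -0.6, -0.4]
opening: 0.184
```

```bash
python3 go.py .445 -.043 .04 4.1
```

```text
t 25.60 pos [ 0.4397 -0.0386  0.0935] phi 5.24 F [-0.4 -0.6 -0.4] open 0.184 -> d [  5.3  -4.4 -53.5] dphi -1.14 rows 2
tilt zx 0.0169 zy -0.0257 j [-18.8  29.6 115.5  -2.   33.5 -22.4]
[[2.1,1.7,26.8],0.010],[[2.1,1.7,26.8],0.010],
```

Call:
send_rows --motion '[[[3, 1, 8], 0.01], [[3, 0, 14], 0.01], [[2, 0, 14], 0], [[0, 0, 12], 0], [[0, 0, 6], 0]]'

```text
time_s: 26.02
position: [0.4474, -0.041, 0.0357]
tcp_rot: [[0.998, 0.066, 0.015], [0.066, -0.998, -0.025], [0.014, 0.026, -1.0]]
force: [-0.7, -0.7, -0.4]
opening: 0.184
```

```bash
python3 go.py .445 -.043 .011 4.1; python3 - <<'E'
from h import *
t=capture("scene");zoom(t,250,180,390,320,4.5,"pics/c3.png")
E
```

```text
t 26.02 pos [ 0.4474 -0.041   0.0357] phi 3.79 F [-0.7 -0.7 -0.4] open 0.184 -> d [ -2.4  -2.  -24.7] dphi 0.31 rows 1
tilt zx 0.0154 zy -0.0251 j [-18.8  37.3 116.1  -2.5  25.4 -20.3]
[[-2.9,1.2,24.7],-0.005],
```

View pics/c3.png

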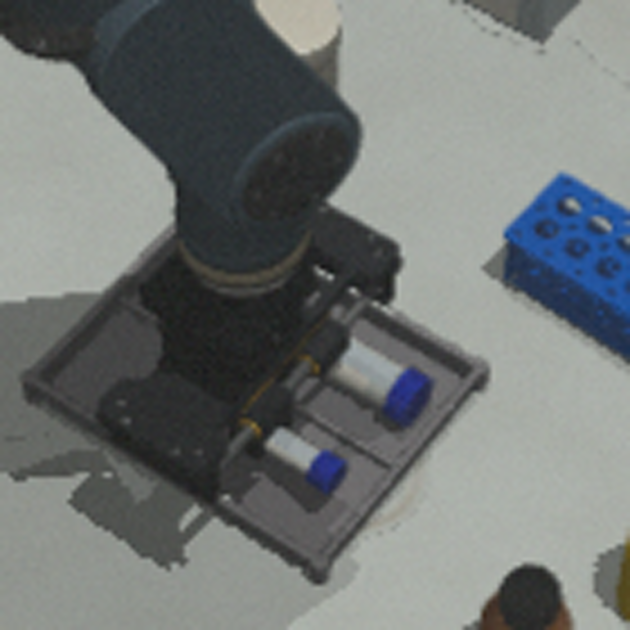

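Call:
send_rows --motion '[[[-1, 1, 6], 0], [[-1, 1, 7], 0], [[0, 0, 6], 0], [[0, 0, 4], 0], [[0, 0, 0], 0]]'

```text
time_s: 26.48
position: [0.445, -0.0425, 0.0103]
tcp_rot: [[0.998, 0.068, 0.014], [0.068, -0.997, -0.025], [0.012, 0.025, -1.0]]
force: [-0.0, 0.8, 2.9]
opening: 0.183
```

```bash
python3 go.py .445 -.043 .0105 4.1
```

```text
t 26.48 pos [ 0.445  -0.0425  0.0103] phi 3.91 F [-0.   0.8  2.9] open 0.183 -> d [-0.  -0.5  0.2] dphi 0.19 rows 1
tilt zx 0.0142 zy -0.0245 j [-19.1  40.5 116.8  -2.9  21.5 -20.3]
[[-0.1,0.5,-0.2],-0.003],
```

Contact at z = 0.0103, as expected. Release.

Call:
send_rows --motion '[[[0, 0, 0], 0], [[0, 0, 0], 0], [[0, 0, 0], 0], [[0, 0, 0], 0], [[0, 0, 0], 0]]' --gripper 0.55

```text
time_s: 26.9
position: [0.4455, -0.0426, 0.0104]
tcp_rot: [[0.998, 0.068, 0.015], [0.068, -0.997, -0.025], [0.014, 0.026, -1.0]]
force: [-0.7, 0.1, -0.3]
opening: 0.426
```

Call:
send_rows --motion '[[[0, 0, -8], 0], [[0, 0, -18], 0], [[0, 0, -28], 0], [[0, 0, -30], 0], [[0, 0, -30], 0]]'

```text
time_s: 27.32
position: [0.4396, -0.0386, 0.1247]
tcp_rot: [[0.998, 0.067, 0.001], [0.067, -0.998, -0.02], [0.0, 0.02, -1.0]]
force: [0.5, 0.1, 0.4]
opening: 0.449
```

```bash
python3 go.py .436 -.2475 .20 4.1; python3 - <<'E'
from h import *
t=capture("scene");zoom(t,250,180,390,320,4.5,"pics/c4.png")
E
```

```text
t 27.32 pos [ 0.4396 -0.0386  0.1247] phi 3.86 F [0.5 0.1 0.4] open 0.449 -> d [  -3.6 -208.9   75.3] dphi 0.24 rows 7
tilt zx 0.0014 zy -0.0199 j [-18.8  26.1 113.4  -1.6  40.  -21.5]
[[-2.5,29.9,-10.2],-0.001],[[-2.5,29.9,-10.2],-0.001],[[-2.6,29.9,-10.2],-0.001],[[-2.6,29.9,-10.2],-0.001],[[-2.6,29.9,-10.2],-0.001]
[[-2.6,29.9,-10.2],-0.001],[[-2.6,29.9,-10.2],-0.001],
```

View pics/c4.png

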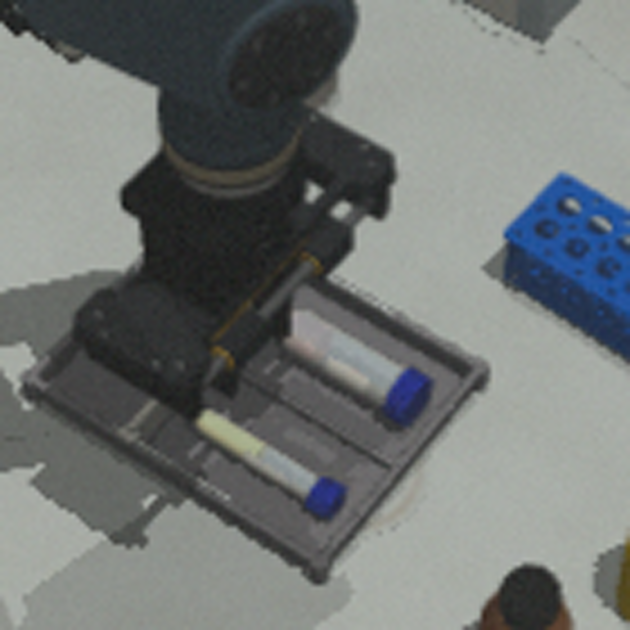

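Call:
send_rows --motion '[[[-1, 12, -6], 0], [[-2, 22, -6], 0], [[-3, 28, -6], 0], [[-3, 30, -6], 0], [[-3, 30, -4], 0]]' --gripper 0.3

```text
time_s: 27.78
position: [0.438, -0.1591, 0.1677]
tcp_rot: [[0.997, 0.079, 0.018], [0.079, -0.997, -0.024], [0.017, 0.026, -1.0]]
force: [0.2, -0.2, -0.8]
opening: 0.683
```

```bash
python3 go.py .436 -.2473 .15 4.1
```

```text
t 27.78 pos [ 0.438  -0.1591  0.1677] phi 4.54 F [ 0.2 -0.2 -0.8] open 0.683 -> d [ -2.  -88.2 -17.7] dphi -0.44 rows 3
tilt zx 0.0185 zy -0.0243 j [-33.4  22.6 108.7  -0.8  47.1 -37.3]
[[-3.1,29.1,6.6],0.003],[[-3.0,29.1,6.6],0.003],[[-2.9,29.1,6.6],0.003],
```

Call:
send_rows --motion '[[[-3, 28, 5], 0], [[-3, 24, 5], 0], [[-2, 15, 5], 0], [[0, 6, 3], 0], [[0, 0, 0], 0]]'

```text
time_s: 28.2
position: [0.4371, -0.2434, 0.1559]
tcp_rot: [[0.997, 0.072, 0.028], [0.073, -0.997, -0.033], [0.025, 0.035, -0.999]]
force: [0.3, 0.5, -0.6]
opening: 0.7
```

```bash
python3 go.py .436 -.2473 .115 4.1;python3 - <<'E'
from h import *
t=capture("scene");zoom(t,320,240,440,360,5,"pics/d1.png")
E
```

```text
t 28.20 pos [ 0.4371 -0.2434  0.1559] phi 4.19 F [ 0.3  0.5 -0.6] open 0.700 -> d [ -1.1  -3.9 -40.9] dphi -0.09 rows 2
tilt zx 0.0279 zy -0.0331 j [-41.7  25.7 105.4  -0.5  46.5 -45.6]
[[-1.2,1.2,20.5],0.001],[[-1.2,1.2,20.5],0.001],
```

View pics/d1.png

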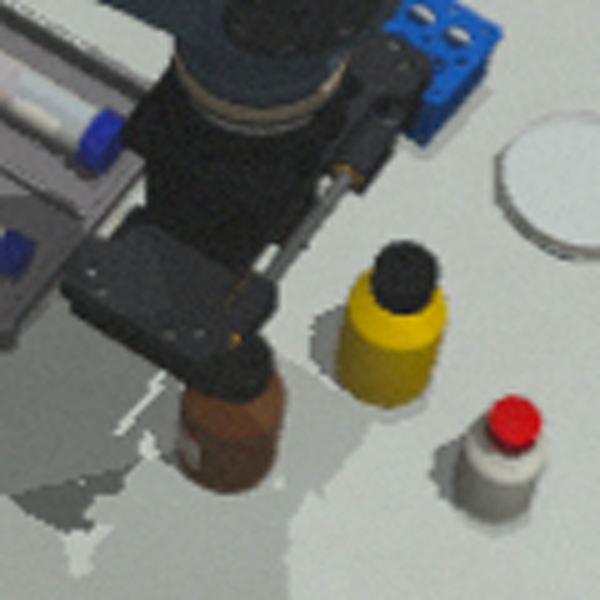

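Call:
send_rows --motion '[[[-1, 1, 8], 0], [[-1, 1, 12], 0], [[-1, 0, 12], 0], [[0, 0, 8], 0], [[0, 0, 0], 0]]'

```text
time_s: 28.67
position: [0.4345, -0.2399, 0.1144]
tcp_rot: [[0.997, 0.079, 0.027], [0.079, -0.996, -0.03], [0.024, 0.032, -0.999]]
force: [-0.7, -0.6, 0.1]
opening: 0.701
```

```bash
python3 go.py .436 -.2473 .072 4.1;python3 - <<'E'
from h import *
t=capture("scene");zoom(t,320,240,440,360,5,"pics/d2.png")
E
```

```text
t 28.67 pos [ 0.4345 -0.2399  0.1144] phi 4.55 F [-0.7 -0.6  0.1] open 0.701 -> d [  1.5  -7.4 -42.4] dphi -0.45 rows 2
tilt zx 0.0267 zy -0.0301 j [-41.7  29.6 107.8  -0.4  40.3 -45.9]
[[-0.1,3.1,21.3],0.004],[[-0.0,3.1,21.3],0.004],
```

View pics/d2.png

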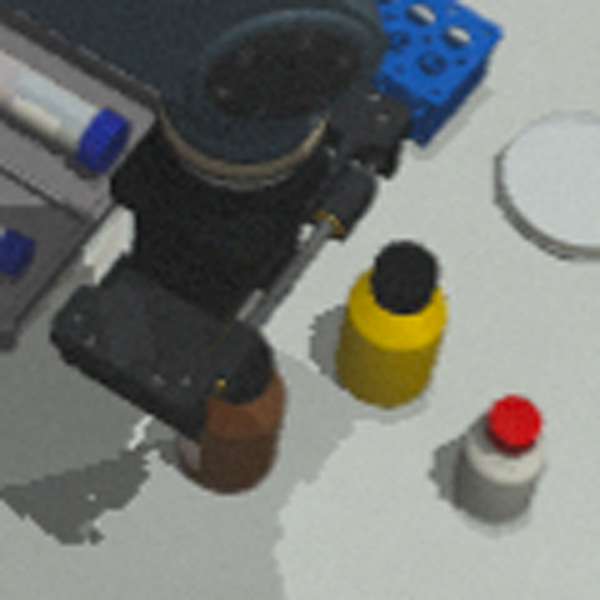

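Call:
send_rows --motion '[[[0, 4, 2], 0], [[0, 4, 2], 0], [[0, 0, 8], 0], [[0, 0, 10], 0], [[0, 0, 8], 0]]'

```text
time_s: 29.13
position: [0.4387, -0.25, 0.0862]
tcp_rot: [[0.996, 0.081, 0.033], [0.082, -0.996, -0.035], [0.03, 0.038, -0.999]]
force: [0.4, 0.9, 0.2]
opening: 0.701
```

```bash
python3 go.py .436 -.2473 .072 4.1
```

```text
t 29.13 pos [ 0.4387 -0.25    0.0862] phi 4.71 F [0.4 0.9 0.2] open 0.701 -> d [ -2.7   2.7 -14.2] dphi -0.61 rows 1
tilt zx 0.0327 zy -0.0351 j [-42.2  33.  108.   -0.4  36.3 -46.6]
[[-2.9,-3.5,14.0],0.011],
```

Call:
send_rows --motion '[[[-2, -2, 5], 0], [[-1, -1, 5], 0], [[0, 0, 3], 0], [[0, 0, 0], 0], [[0, 0, 0], 0]]'

```text
time_s: 29.55
position: [0.4348, -0.2472, 0.0698]
tcp_rot: [[0.996, 0.08, 0.03], [0.081, -0.996, -0.033], [0.027, 0.035, -0.999]]
force: [-0.2, -0.5, 0.0]
opening: 0.7
```

```bash
python3 go.py .436 -.2473 .072 4.1
```

```text
t 29.55 pos [ 0.4348 -0.2472  0.0698] phi 4.66 F [-0.2 -0.5  0. ] open 0.700 -> d [ 1.2 -0.1  2.2] dphi -0.56 rows 1
tilt zx 0.0301 zy -0.0328 j [-42.3  34.6 109.   -0.4  33.8 -46.6]
[[1.3,0.3,-2.2],0.010],
```

Call:
send_rows --motion '[[[1, 0, -2], 0], [[0, 0, 0], 0], [[0, 0, 0], 0], [[0, 0, 0], 0], [[0, 0, 0], 0]]' --gripper 1.0

```text
time_s: 29.97
position: [0.4366, -0.2476, 0.0732]
tcp_rot: [[0.996, 0.08, 0.032], [0.081, -0.996, -0.035], [0.029, 0.037, -0.999]]
force: [-0.4, -0.7, -0.9]
opening: 0.407
```

Call:
send_rows --motion '[[[0, 0, 0], 0], [[0, 0, 0], 0], [[0, 0, 0], 0], [[0, 0, 0], 0], [[0, 0, 0], 0]]'

```text
time_s: 30.38
position: [0.4365, -0.2476, 0.0734]
tcp_rot: [[0.996, 0.081, 0.032], [0.082, -0.996, -0.035], [0.029, 0.037, -0.999]]
force: [0.2, -0.9, -0.4]
opening: 0.35
```

Call:
send_rows --motion '[[[0, 0, -6], 0], [[0, 0, -12], 0], [[0, 0, -20], 0], [[0, 0, -24], 0], [[0, 0, -20], 0]]'

```text
time_s: 30.8
position: [0.4304, -0.2419, 0.1541]
tcp_rot: [[0.997, 0.08, 0.021], [0.081, -0.996, -0.025], [0.019, 0.027, -0.999]]
force: [0.2, -0.4, -1.2]
opening: 0.348
```

```bash
python3 go.py .521 .072 .18 4.1;python3 - <<'E'
from h import *
t=capture("scene");zoom(t,320,240,440,360,5,"pics/d3.png")
E
```

```text
t 30.80 pos [ 0.4304 -0.2419  0.1541] phi 4.64 F [ 0.2 -0.4 -1.2] open 0.348 -> d [ 90.6 313.9  25.9] dphi -0.54 rows 10
tilt zx 0.0214 zy -0.0249 j [-42.2  25.6 106.   -0.3  46.6 -46.6]
[[11.6,-30.5,-3.2],0.001],[[11.6,-30.5,-3.2],0.001],[[11.6,-30.5,-3.2],0.001],[[11.5,-30.5,-3.2],0.001],[[11.5,-30.5,-3.2],0.001]
[[11.5,-30.5,-3.2],0.001],[[11.4,-30.5,-3.2],0.001],[[11.4,-30.6,-3.2],0.001],[[11.4,-30.6,-3.2],0.001],[[11.4,-30.6,-3.2],0.001]
```

View pics/d3.png

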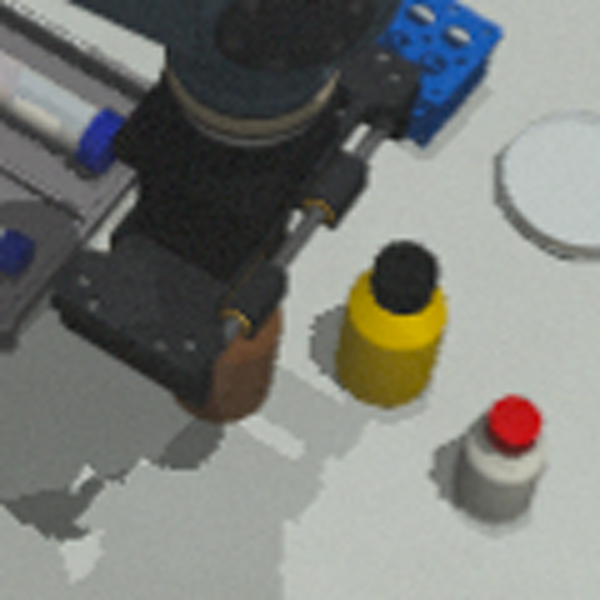

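Call:
send_rows --motion '[[[5, -12, -4], 0], [[8, -22, -4], 0], [[11, -29, -4], 0], [[12, -31, -3], 0], [[12, -31, -3], 0]]'

```text
time_s: 31.27
position: [0.4719, -0.118, 0.1759]
tcp_rot: [[0.997, 0.068, 0.034], [0.07, -0.997, -0.038], [0.031, 0.04, -0.999]]
force: [-0.1, 0.1, -1.8]
opening: 0.348
```

Call:
send_rows --motion '[[[12, -31, -2], 0], [[12, -31, -2], 0], [[12, -31, 0], 0], [[12, -31, 0], 0], [[11, -28, 0], 0]]'

```text
time_s: 31.68
position: [0.5203, 0.046, 0.1758]
tcp_rot: [[0.997, 0.067, 0.034], [0.068, -0.997, -0.038], [0.031, 0.04, -0.999]]
force: [-0.7, -0.6, -1.9]
opening: 0.355
```

```bash
python3 go.py .521 .072 .16 4.1
```

```text
t 31.68 pos [0.5203 0.046  0.1758] phi 3.89 F [-0.7 -0.6 -1.9] open 0.355 -> d [  0.7  26.  -15.8] dphi 0.21 rows 1
tilt zx 0.0339 zy -0.0377 j [ -6.1  25.5 100.8  -2.5  51.5  -8.4]
[[2.0,-26.5,14.9],-0.004],
```

Call:
send_rows --motion '[[[1, -14, 2], 0], [[1, -6, 3], 0], [[0, 0, 5], 0], [[0, 0, 5], 0], [[0, 0, 0], 0]]'

```text
time_s: 32.1
position: [0.5213, 0.072, 0.158]
tcp_rot: [[0.997, 0.075, 0.034], [0.076, -0.996, -0.036], [0.031, 0.039, -0.999]]
force: [0.5, 0.1, -0.6]
opening: 0.351
```

```bash
python3 go.py .521 .072 .12 4.1
```

```text
t 32.10 pos [0.5213 0.072  0.158 ] phi 4.37 F [ 0.5  0.1 -0.6] open 0.351 -> d [ -0.3   0.  -38. ] dphi -0.27 rows 2
tilt zx 0.0340 zy -0.0363 j [ -3.2  27.4 101.2  -2.6  49.4  -5.8]
[[-0.7,-0.8,19.0],0.002],[[-0.7,-0.8,19.0],0.002],
```

Call:
send_rows --motion '[[[-1, -1, 8], 0], [[0, -1, 12], 0], [[-1, -1, 14], 0], [[0, 0, 14], 0], [[0, 0, 6], 0]]'

```text
time_s: 32.52
position: [0.5215, 0.0666, 0.1015]
tcp_rot: [[0.997, 0.066, 0.036], [0.067, -0.997, -0.038], [0.034, 0.04, -0.999]]
force: [-0.3, 0.0, -1.6]
opening: 0.348
```

```bash
python3 go.py .521 .072 .079 4.1;python3 - <<'E'
from h import *
t=capture("scene");zoom(t,240,170,380,310,4.5,"pics/d4.png")
E
```

```text
t 32.52 pos [0.5215 0.0666 0.1015] phi 3.87 F [-0.3  0.  -1.6] open 0.348 -> d [ -0.5   5.4 -22.5] dphi 0.23 rows 1
tilt zx 0.0363 zy -0.0379 j [ -3.7  32.7 103.8  -3.1  41.3  -5.3]
[[-0.9,-6.3,22.2],-0.004],
```

View pics/d4.png

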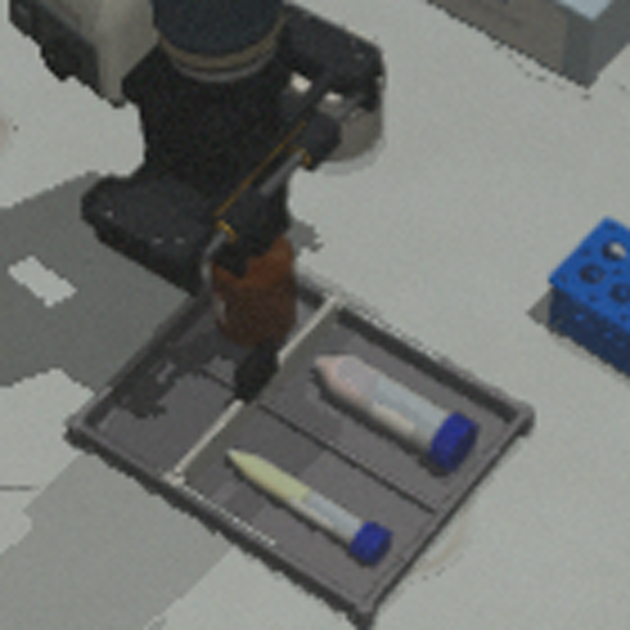

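Call:
send_rows --motion '[[[-1, -3, 1], 0], [[0, -3, 3], 0], [[0, -1, 6], 0], [[0, 0, 5], 0], [[0, 0, 3], 0]]'

```text
time_s: 32.98
position: [0.5213, 0.0716, 0.0824]
tcp_rot: [[0.997, 0.063, 0.037], [0.064, -0.997, -0.038], [0.035, 0.041, -0.999]]
force: [0.1, 0.2, -1.3]
opening: 0.352
```

```bash
python3 go.py .521 .072 .078 4.1
```

```text
t 32.98 pos [0.5213 0.0716 0.0824] phi 3.68 F [ 0.1  0.2 -1.3] open 0.352 -> d [-0.3  0.4 -4.4] dphi 0.42 rows 1
tilt zx 0.0373 zy -0.0382 j [ -3.1  34.6 104.4  -3.3  38.7  -4.2]
[[-0.4,-0.6,4.4],-0.007],
```

Call:
send_rows --motion '[[[0, 0, 3], 0], [[0, 0, 2], 0], [[0, 0, 1], 0], [[0, 0, 0], 0], [[0, 0, 0], 0]]'

```text
time_s: 33.4
position: [0.5225, 0.0714, 0.078]
tcp_rot: [[0.997, 0.064, 0.04], [0.065, -0.997, -0.039], [0.037, 0.042, -0.998]]
force: [0.4, 0.8, -0.9]
opening: 0.349
```

Call:
send_rows --motion '[[[0, 0, 1], 0], [[0, 0, 1], 0], [[0, 0, 0], 0], [[0, 0, 0], 0], [[0, 0, 0], 0]]'

```text
time_s: 33.82
position: [0.5232, 0.0712, 0.0776]
tcp_rot: [[0.997, 0.065, 0.041], [0.066, -0.997, -0.04], [0.039, 0.042, -0.998]]
force: [-0.3, -0.1, 0.7]
opening: 0.35
```

Call:
send_rows --motion '[[[0, 0, 0], 0], [[0, 0, 0], 0], [[0, 0, 0], 0], [[0, 0, 0], 0], [[0, 0, 0], 0]]' --gripper 0.35

```text
time_s: 34.23
position: [0.5243, 0.0712, 0.0772]
tcp_rot: [[0.997, 0.064, 0.043], [0.066, -0.997, -0.04], [0.041, 0.042, -0.998]]
force: [0.2, 0.5, -1.0]
opening: 0.618
```

Call:
send_rows --motion '[[[0, 0, -6], 0], [[0, 0, -15], 0], [[0, 0, -22], 0], [[0, 0, -28], 0], [[0, 0, -24], 0]]'

```text
time_s: 34.65
position: [0.516, 0.075, 0.1708]
tcp_rot: [[0.998, 0.064, 0.029], [0.065, -0.997, -0.039], [0.026, 0.041, -0.999]]
force: [0.8, -0.7, -0.1]
opening: 0.647
```

```bash
python3 go.py .508 -.365 .17 4.1;python3 - <<'E'
from h import *
t=capture("scene");zoom(t,240,170,380,310,4.5,"pics/d5.png")
E
```

```text
t 34.65 pos [0.516  0.075  0.1708] phi 3.75 F [ 0.8 -0.7 -0.1] open 0.647 -> d [  -8.  -440.    -0.8] dphi 0.35 rows 13
tilt zx 0.0287 zy -0.0388 j [ -2.7  26.  100.9  -2.7  51.3  -4.8]
[[-2.8,33.7,1.4],-0.000],[[-2.8,33.7,1.4],-0.000],[[-2.9,33.7,1.4],-0.000],[[-2.9,33.7,1.4],-0.000],[[-2.9,33.7,1.4],-0.000]
[[-2.9,33.7,1.4],-0.000],[[-2.9,33.7,1.4],-0.000],[[-2.9,33.7,1.4],-0.000],[[-3.0,33.7,1.4],-0.000],[[-3.0,33.7,1.4],-0.000]
[[-3.0,33.7,1.4],-0.000],[[-3.0,33.7,1.4],-0.000],[[-3.0,33.7,1.4],-0.000],
```

View pics/d5.png

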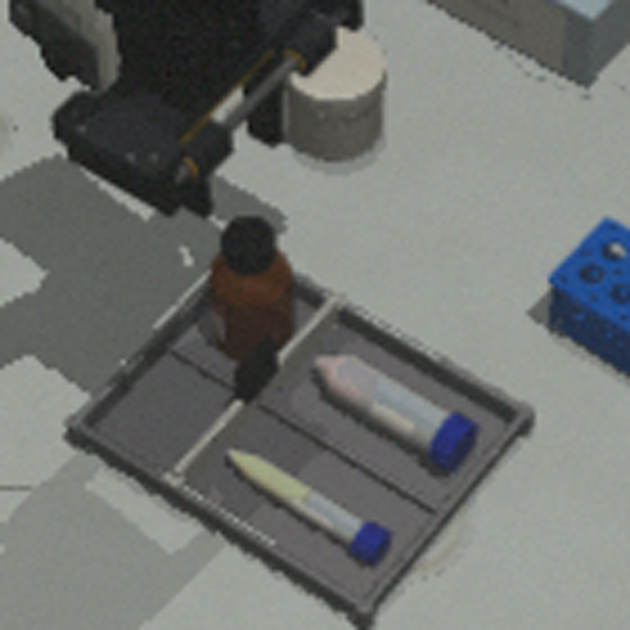

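Call:
send_rows --motion '[[[-1, 12, -1], 0], [[-2, 22, 0], 0], [[-3, 30, 0], 0], [[-3, 35, 1], 0], [[-3, 36, 1], 0]]'

```text
time_s: 35.12
position: [0.5163, -0.0603, 0.1833]
tcp_rot: [[0.996, 0.078, 0.045], [0.079, -0.996, -0.038], [0.042, 0.042, -0.998]]
force: [0.9, -0.1, 1.0]
opening: 0.649
```

Call:
send_rows --motion '[[[-3, 36, 1], 0], [[-3, 36, 1], 0], [[-3, 36, 1], 0], [[-3, 36, 1], 0], [[-3, 36, 1], 0]]'

```text
time_s: 35.53
position: [0.5104, -0.2519, 0.1834]
tcp_rot: [[0.996, 0.078, 0.04], [0.08, -0.996, -0.037], [0.037, 0.04, -0.999]]
force: [0.9, -0.2, -1.0]
opening: 0.652
```

```bash
python3 go.py .508 -.365 .16 4.1
```

```text
t 35.53 pos [ 0.5104 -0.2519  0.1834] phi 4.59 F [ 0.9 -0.2 -1. ] open 0.652 -> d [  -2.4 -113.1  -23.4] dphi -0.49 rows 4
tilt zx 0.0403 zy -0.0370 j [-37.4  27.6  94.9  -0.4  54.4 -41.7]
[[-3.1,27.9,6.9],0.002],[[-3.0,27.9,6.9],0.002],[[-3.0,27.9,6.9],0.002],[[-2.9,27.9,6.9],0.002],
```

Call:
send_rows --motion '[[[-3, 30, 4], 0], [[-3, 26, 6], 0], [[-2, 18, 6], 0], [[-2, 8, 5], 0], [[0, 2, 0], 0]]'

```text
time_s: 35.95
position: [0.5025, -0.3538, 0.1628]
tcp_rot: [[0.997, 0.068, 0.039], [0.069, -0.997, -0.041], [0.036, 0.044, -0.998]]
force: [-0.3, 1.3, -0.0]
opening: 0.653
```

```bash
python3 go.py .508 -.365 .10 4.1;python3 - <<'E'
from h import *
t=capture("scene");zoom(t,350,240,470,360,5,"pics/e1.png")
E
```

```text
t 35.95 pos [ 0.5025 -0.3538  0.1628] phi 3.98 F [-0.3  1.3 -0. ] open 0.653 -> d [  5.5 -11.2 -62.8] dphi 0.12 rows 2
tilt zx 0.0391 zy -0.0410 j [-45.5  32.3  89.5  -0.1  55.  -49.4]
[[1.2,4.4,31.7],-0.001],[[1.2,4.4,31.7],-0.001],
```

View pics/e1.png

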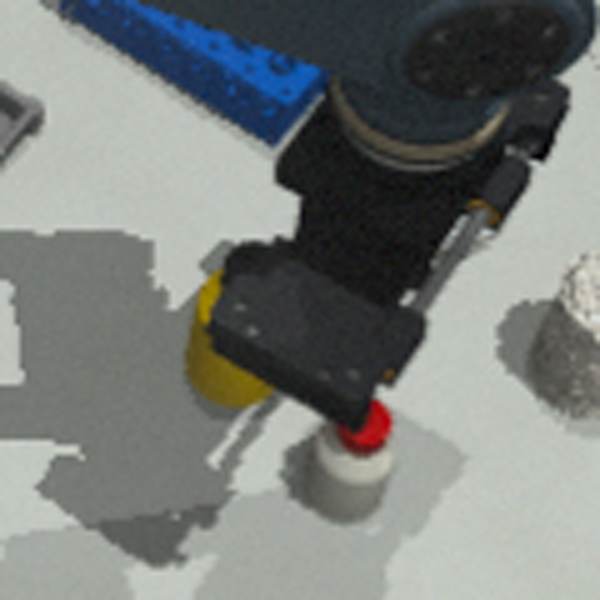

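Call:
send_rows --motion '[[[2, 5, 6], 0], [[1, 4, 12], 0], [[0, 2, 14], 0], [[0, 1, 14], 0], [[0, 0, 6], 0]]'

```text
time_s: 36.42
position: [0.5105, -0.3638, 0.11]
tcp_rot: [[0.996, 0.073, 0.041], [0.075, -0.996, -0.041], [0.038, 0.044, -0.998]]
force: [0.1, 1.3, -0.1]
opening: 0.648
```

```bash
python3 go.py .508 -.365 .085 4.1
```

```text
t 36.42 pos [ 0.5105 -0.3638  0.11  ] phi 4.32 F [ 0.1  1.3 -0.1] open 0.648 -> d [ -2.5  -1.2 -25. ] dphi -0.22 rows 1
tilt zx 0.0412 zy -0.0411 j [-45.7  37.2  89.9   0.1  49.5 -50. ]
[[-3.5,-0.0,24.9],0.004],
```

Call:
send_rows --motion '[[[-2, 0, 8], 0], [[-2, 0, 12], 0], [[-1, 0, 12], 0], [[0, 0, 10], 0], [[0, 0, 4], 0]]'

```text
time_s: 36.83
position: [0.5081, -0.3611, 0.0594]
tcp_rot: [[0.996, 0.08, 0.039], [0.082, -0.996, -0.038], [0.036, 0.041, -0.998]]
force: [-0.0, 0.3, 0.4]
opening: 0.647
```

```bash
python3 go.py .508 -.365 .053 4.1
```

```text
t 36.83 pos [ 0.5081 -0.3611  0.0594] phi 4.68 F [-0.   0.3  0.4] open 0.647 -> d [-0.1 -3.9 -6.4] dphi -0.58 rows 1
tilt zx 0.0394 zy -0.0382 j [-45.7  41.4  91.8   0.1  43.7 -50.4]
[[-0.6,3.6,6.6],0.010],
```

Call:
send_rows --motion '[[[-1, 2, 3], 0], [[0, 2, 2], 0], [[0, 0, 0], 0], [[0, 0, 0], 0], [[0, 0, 0], 0]]'

```text
time_s: 37.25
position: [0.508, -0.3651, 0.0538]
tcp_rot: [[0.996, 0.081, 0.039], [0.083, -0.996, -0.038], [0.036, 0.041, -0.999]]
force: [-0.8, -0.1, 0.2]
opening: 0.652
```

```bash
python3 go.py .508 -.365 .053 4.1;python3 - <<'E'
from h import *
t=capture("scene");zoom(t,370,270,460,360,6.5,"pics/e2.png")
E
```

```text
t 37.25 pos [ 0.508  -0.3651  0.0538] phi 4.76 F [-0.8 -0.1  0.2] open 0.652 -> d [-0.   0.1 -0.8] dphi -0.66 rows 1
tilt zx 0.0393 zy -0.0379 j [-46.   42.   91.5   0.2  43.4 -50.8]
[[-0.1,-0.2,0.8],0.011],
```

View pics/e2.png

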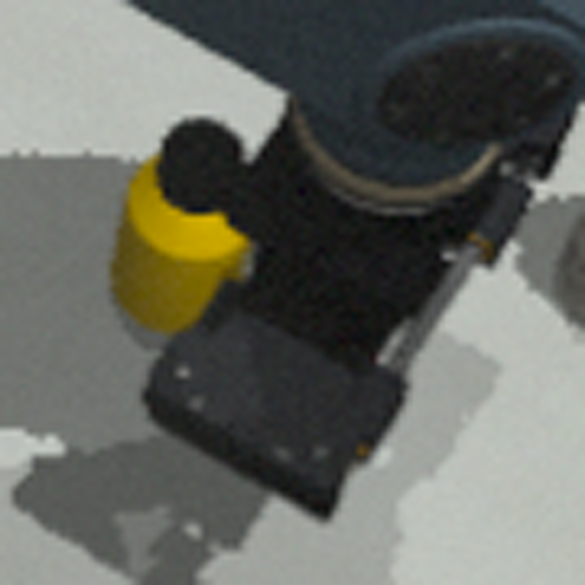

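Call:
send_rows --motion '[[[0, 0, 0], 0], [[0, 0, 0], 0], [[0, 0, 0], 0], [[0, 0, 0], 0], [[0, 0, 0], 0]]' --gripper 1.0

```text
time_s: 37.72
position: [0.5088, -0.366, 0.0557]
tcp_rot: [[0.996, 0.081, 0.042], [0.083, -0.996, -0.04], [0.038, 0.044, -0.998]]
force: [0.8, -0.2, 0.9]
opening: 0.358
```

Call:
send_rows --motion '[[[0, 0, 0], 0], [[0, 0, 0], 0], [[0, 0, 0], 0], [[0, 0, 0], 0], [[0, 0, 0], 0]]'

```text
time_s: 38.13
position: [0.5086, -0.366, 0.0559]
tcp_rot: [[0.996, 0.081, 0.041], [0.083, -0.996, -0.04], [0.038, 0.044, -0.998]]
force: [0.7, 0.3, 0.4]
opening: 0.285
```

Call:
send_rows --motion '[[[0, 0, -6], 0], [[0, 0, -14], 0], [[0, 0, -24], 0], [[0, 0, -28], 0], [[0, 0, -28], 0]]'

```text
time_s: 38.55
position: [0.5003, -0.3577, 0.1516]
tcp_rot: [[0.996, 0.081, 0.028], [0.082, -0.996, -0.026], [0.026, 0.029, -0.999]]
force: [0.9, -0.3, 0.2]
opening: 0.28
```

```bash
python3 go.py .4375 .066 .18 4.1;python3 - <<'E'
from h import *
t=capture("scene");zoom(t,350,240,470,360,5,"pics/e3.png")
E
```

```text
t 38.55 pos [ 0.5003 -0.3577  0.1516] phi 4.70 F [ 0.9 -0.3  0.2] open 0.280 -> d [-62.8 423.7  28.4] dphi -0.60 rows 12
tilt zx 0.0284 zy -0.0264 j [-46.   33.5  89.1   0.1  55.1 -50.8]
[[-2.3,-35.5,-3.4],0.001],[[-2.3,-35.5,-3.4],0.001],[[-2.3,-35.5,-3.4],0.001],[[-2.4,-35.5,-3.4],0.001],[[-2.4,-35.5,-3.4],0.001]
[[-2.4,-35.5,-3.4],0.001],[[-2.4,-35.5,-3.4],0.001],[[-2.5,-35.5,-3.4],0.001],[[-2.5,-35.5,-3.4],0.001],[[-2.5,-35.5,-3.4],0.001]
[[-2.6,-35.5,-3.4],0.001],[[-2.6,-35.5,-3.4],0.001],
```

View pics/e3.png

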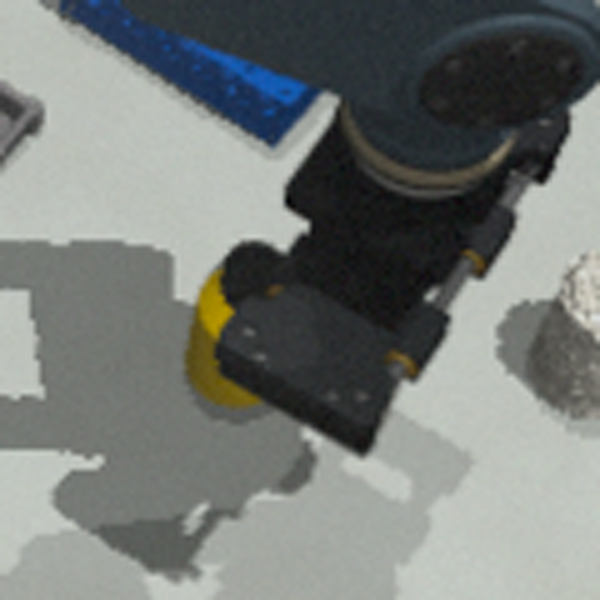

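Call:
send_rows --motion '[[[-5, 0, -14], 0], [[-10, 0, -18], 0], [[-14, 0, -14], 0], [[-14, -8, -6], 0], [[-10, -16, 0], 0]]'

```text
time_s: 39.02
position: [0.4487, -0.3425, 0.2146]
tcp_rot: [[0.996, 0.082, 0.046], [0.084, -0.995, -0.045], [0.042, 0.049, -0.998]]
force: [0.2, -0.4, -1.1]
opening: 0.285
```

```bash
python3 go.py .4375 .066 .17 4.1
```

```text
t 39.02 pos [ 0.4487 -0.3425  0.2146] phi 4.82 F [ 0.2 -0.4 -1.1] open 0.285 -> d [-11.2 408.5 -44.6] dphi -0.72 rows 12
tilt zx 0.0463 zy -0.0453 j [-48.9  24.7  94.2   0.3  57.4 -53.8]
[[1.8,-34.1,2.1],0.001],[[1.7,-34.1,2.1],0.001],[[1.7,-34.1,2.1],0.001],[[1.7,-34.2,2.1],0.001],[[1.6,-34.2,2.1],0.001]
[[1.6,-34.2,2.1],0.001],[[1.6,-34.2,2.1],0.001],[[1.5,-34.2,2.1],0.001],[[1.5,-34.2,2.1],0.001],[[1.4,-34.2,2.1],0.001]
[[1.4,-34.2,2.1],0.001],[[1.4,-34.2,2.1],0.001],
```

Call:
send_rows --motion '[[[2, -22, 0], 0], [[2, -28, 0], 0], [[2, -32, 1], 0], [[2, -34, 2], 0], [[2, -34, 2], 0]]'

```text
time_s: 39.43
position: [0.4455, -0.1935, 0.2054]
tcp_rot: [[0.996, 0.07, 0.053], [0.073, -0.996, -0.053], [0.049, 0.057, -0.997]]
force: [0.7, -0.9, -0.1]
opening: 0.286
```

Call:
send_rows --motion '[[[2, -34, 2], 0], [[2, -34, 2], 0], [[2, -33, 2], 0], [[2, -30, 2], 0], [[1, -25, 2], 0]]'

```text
time_s: 39.85
position: [0.4421, -0.0294, 0.1878]
tcp_rot: [[0.996, 0.068, 0.056], [0.071, -0.996, -0.053], [0.052, 0.057, -0.997]]
force: [0.4, -0.0, -1.8]
opening: 0.277
```

```bash
python3 go.py .4375 .066 .17 4.1
```

```text
t 39.85 pos [ 0.4421 -0.0294  0.1878] phi 4.06 F [ 0.4 -0.  -1.8] open 0.277 -> d [ -4.6  95.4 -17.8] dphi 0.04 rows 3
tilt zx 0.0556 zy -0.0532 j [-16.9  18.3 111.9  -2.8  45.9 -19. ]
[[0.4,-32.1,4.1],-0.000],[[0.4,-32.1,4.1],-0.000],[[0.4,-32.1,4.1],-0.000],
```

Call:
send_rows --motion '[[[0, -28, 3], 0], [[0, -24, 3], 0], [[0, -16, 3], 0], [[0, -8, 2], 0], [[0, 0, 0], 0]]'

```text
time_s: 40.27
position: [0.4349, 0.0545, 0.1727]
tcp_rot: [[0.996, 0.074, 0.057], [0.077, -0.996, -0.052], [0.053, 0.056, -0.997]]
force: [-0.6, -0.3, -2.1]
opening: 0.279
```

```bash
python3 go.py .4375 .066 .11 4.1
```

```text
t 40.27 pos [0.4349 0.0545 0.1727] phi 4.44 F [-0.6 -0.3 -2.1] open 0.279 -> d [  2.6  11.5 -62.7] dphi -0.34 rows 2
tilt zx 0.0566 zy -0.0515 j [ -5.7  19.8 113.1  -3.8  43.7  -7.3]
[[0.1,-7.4,31.0],0.003],[[0.1,-7.4,31.0],0.003],
```

Call:
send_rows --motion '[[[0, -7, 6], 0], [[0, -6, 12], 0], [[0, -2, 14], 0], [[0, -1, 14], 0], [[0, 0, 6], 0]]'

```text
time_s: 40.68
position: [0.441, 0.066, 0.12]
tcp_rot: [[0.995, 0.071, 0.066], [0.074, -0.996, -0.053], [0.062, 0.058, -0.996]]
force: [-1.2, -0.1, -1.1]
opening: 0.28
```

```bash
python3 go.py .4375 .066 .09 4.1;python3 - <<'E'
from h import *
t=capture("scene");zoom(t,240,170,380,310,4.5,"pics/e4.png")
E
```

```text
t 40.68 pos [0.441 0.066 0.12 ] phi 4.27 F [-1.2 -0.1 -1.1] open 0.280 -> d [ -3.5   0.  -30. ] dphi -0.17 rows 1
tilt zx 0.0664 zy -0.0532 j [ -3.9  26.2 115.3  -4.9  34.6  -4.2]
[[-5.4,-2.0,29.6],0.003],
```

View pics/e4.png

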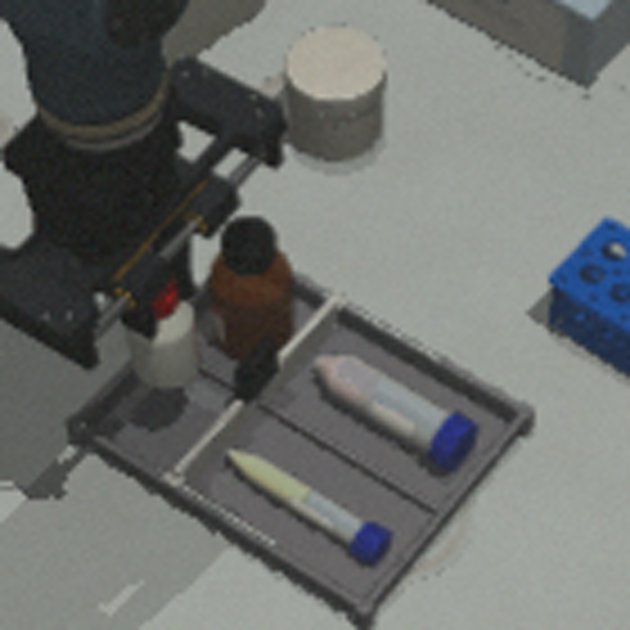

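Call:
send_rows --motion '[[[-2, -1, 6], 0], [[-2, -1, 10], 0], [[-2, 0, 12], 0], [[-1, 0, 12], 0], [[0, 0, 5], 0]]'

```text
time_s: 41.15
position: [0.4398, 0.0624, 0.0739]
tcp_rot: [[0.995, 0.065, 0.072], [0.069, -0.996, -0.054], [0.068, 0.059, -0.996]]
force: [0.3, 0.4, -0.9]
opening: 0.28
```

```bash
python3 go.py .4375 .066 .062 4.1
```

```text
t 41.15 pos [0.4398 0.0624 0.0739] phi 3.99 F [ 0.3  0.4 -0.9] open 0.280 -> d [ -2.3   3.6 -11.9] dphi 0.11 rows 1
tilt zx 0.0719 zy -0.0542 j [ -4.4  31.9 117.7  -6.3  26.2  -2.8]
[[-2.9,-4.5,11.5],-0.002],
```

Call:
send_rows --motion '[[[-2, -3, 3], 0], [[-1, -2, 4], 0], [[0, 0, 3], 0], [[0, 0, 2], 0], [[0, 0, 0], 0]]'

```text
time_s: 41.57
position: [0.4382, 0.0661, 0.0609]
tcp_rot: [[0.995, 0.064, 0.073], [0.068, -0.996, -0.055], [0.07, 0.059, -0.996]]
force: [0.2, -0.9, -0.4]
opening: 0.277
```

```bash
python3 go.py .4375 .066 .060 4.1
```

```text
t 41.57 pos [0.4382 0.0661 0.0609] phi 3.89 F [ 0.2 -0.9 -0.4] open 0.277 -> d [-0.7 -0.1 -0.9] dphi 0.21 rows 1
tilt zx 0.0734 zy -0.0545 j [ -3.9  33.5 118.3  -7.   23.9  -1.4]
[[-0.7,-0.0,0.8],-0.004],
```

Call:
send_rows --motion '[[[0, 0, 1], 0], [[0, 0, 1], 0], [[0, 0, 0], 0], [[0, 0, 0], 0], [[0, 0, 0], 0]]'

```text
time_s: 41.98
position: [0.4394, 0.0659, 0.0613]
tcp_rot: [[0.995, 0.065, 0.077], [0.069, -0.996, -0.055], [0.074, 0.061, -0.995]]
force: [0.2, 0.0, -0.9]
opening: 0.284
```

Call:
send_rows --motion '[[[0, 0, 0], 0], [[0, 0, 0], 0], [[0, 0, 0], 0], [[0, 0, 0], 0], [[0, 0, 0], 0]]' --gripper 0.55

```text
time_s: 42.4
position: [0.4404, 0.0659, 0.0616]
tcp_rot: [[0.995, 0.064, 0.08], [0.069, -0.996, -0.055], [0.076, 0.061, -0.995]]
force: [-0.5, 0.4, -0.8]
opening: 0.443
```

Call:
send_rows --motion '[[[0, 0, -5], 0], [[0, 0, -14], 0], [[0, 0, -22], 0], [[0, 0, -28], 0], [[0, 0, -28], 0]]'

```text
time_s: 42.82
position: [0.4287, 0.0713, 0.157]
tcp_rot: [[0.996, 0.064, 0.064], [0.068, -0.996, -0.054], [0.061, 0.058, -0.996]]
force: [0.4, 0.0, -0.3]
opening: 0.452
```

```bash
python3 go.py .4375 .066 .2 4.1;python3 - <<'E'
from h import *
t=capture("scene");zoom(t,240,170,380,310,4.5,"pics/f1.png")
E
```

```text
t 42.82 pos [0.4287 0.0713 0.157 ] phi 3.91 F [ 0.4  0.  -0.3] open 0.452 -> d [ 8.8 -5.3 43. ] dphi 0.19 rows 2
tilt zx 0.0643 zy -0.0541 j [ -3.3  21.2 114.7  -4.5  40.3  -3.8]
[[5.5,4.2,-21.0],-0.002],[[5.5,4.2,-21.0],-0.002],
```

View pics/f1.png

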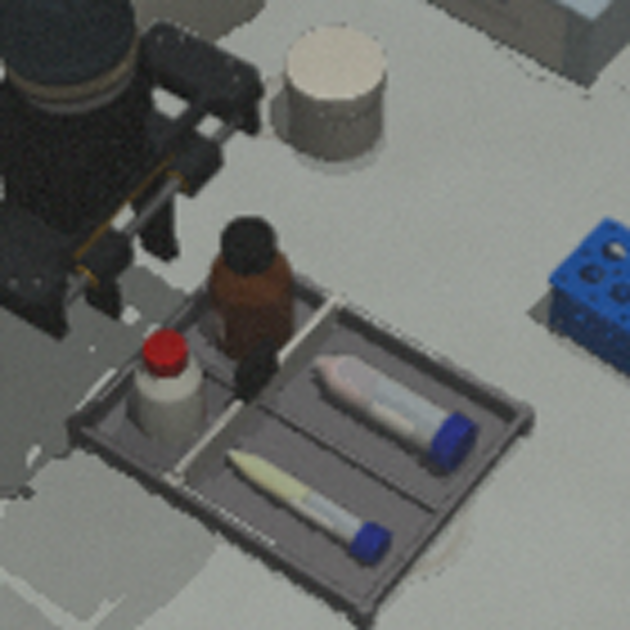

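All four are in. I'll move the arm clear to the left and do a full check.

Call:
send_rows --motion '[[[0, -10, -20], 0], [[0, -20, -15], 0], [[0, -28, -5], 0], [[0, -30, 0], 0], [[0, -30, 0], 0]]'

```text
time_s: 43.28
position: [0.4234, 0.1914, 0.2017]
tcp_rot: [[0.995, 0.054, 0.086], [0.059, -0.997, -0.055], [0.082, 0.06, -0.995]]
force: [0.3, -0.2, -1.4]
opening: 0.455
```

Call:
send_rows --motion '[[[0, -30, 0], 0], [[0, -30, 0], 0], [[0, -25, 0], 0], [[0, -15, 0], 0], [[0, 0, 0], 0]]'

```text
time_s: 43.7
position: [0.416, 0.3011, 0.1972]
tcp_rot: [[0.994, 0.059, 0.09], [0.064, -0.997, -0.051], [0.087, 0.056, -0.995]]
force: [0.7, -1.0, 0.7]
opening: 0.451
```

Call:
send_rows --motion '[[[0, 0, 0], 0], [[0, 0, 0], 0], [[0, 0, 0], 0], [[0, 0, 0], 0], [[0, 0, 0], 0]]'

```text
time_s: 44.12
position: [0.4146, 0.2983, 0.197]
tcp_rot: [[0.994, 0.059, 0.088], [0.064, -0.997, -0.053], [0.084, 0.058, -0.995]]
force: [0.8, 0.5, 0.7]
opening: 0.452
```

```bash
python3 - <<'E'
from h import *
t=capture("top");s=capture("scene")
y=np.radians(4.1)
T=lambda a,b,z:[.4845+a*np.cos(y)-b*np.sin(y),-.003+a*np.sin(y)+b*np.cos(y),z]
P=[T(.042,-.038,.02),T(-.042,-.038,.015),T(.042,.072,.106),T(-.042,.072,.082),T(0,.034,.058)]
zoom(t,270,190,490,310,3.6,"pics/z1.png",proj(t,P));zoom(s,200,130,500,355,2.6,"pics/z2.png",proj(s,P))
for n in("foil_beaker_center","glass_beaker_center","divider_grip"):
    z={"f":.042,"g":.034,"d":.044}[n[0]]
    for c,m in((t,"top"),(s,"scene")):
        print(n,m,[(plane(c,d["xy"],z).round(3),round(float(d["p"]),2)) for d in place_of(m,n)[:1]])
st=bot.read_state();print(st["time_s"],st["position"],np.round(st["qvel"],1))
E
```

```text
foil_beaker_center top [(array([ 0.652, -0.422,  0.042]), 0.95)]
foil_beaker_center scene [(array([ 0.651, -0.419,  0.042]), 0.96)]
glass_beaker_center top [(array([0.634, 0.472, 0.034]), 0.77)]
glass_beaker_center scene [(array([0.649, 0.465, 0.034]), 0.84)]
divider_grip top [(array([0.478, 0.026, 0.044]), 0.43)]
divider_grip scene [(array([0.48 , 0.029, 0.044]), 0.85)]
44.5167 [0.41467473 0.29923247 0.19698444] [ 0.1  0.  -0.  -0.1  0.1 -0. ]
```

View pics/z1.png

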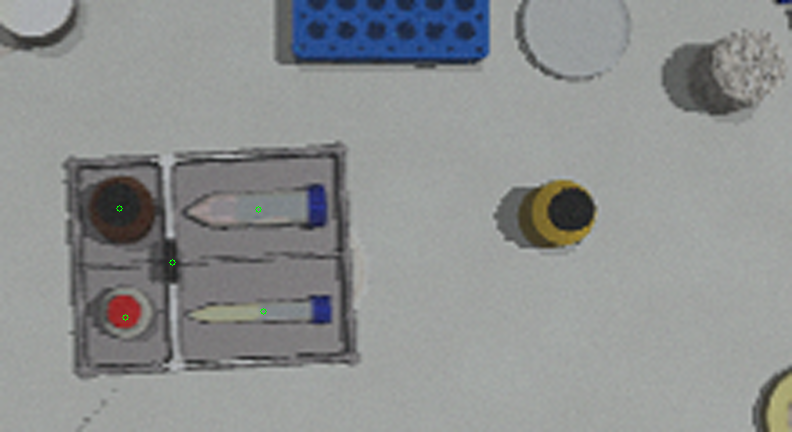

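View pics/z2.png

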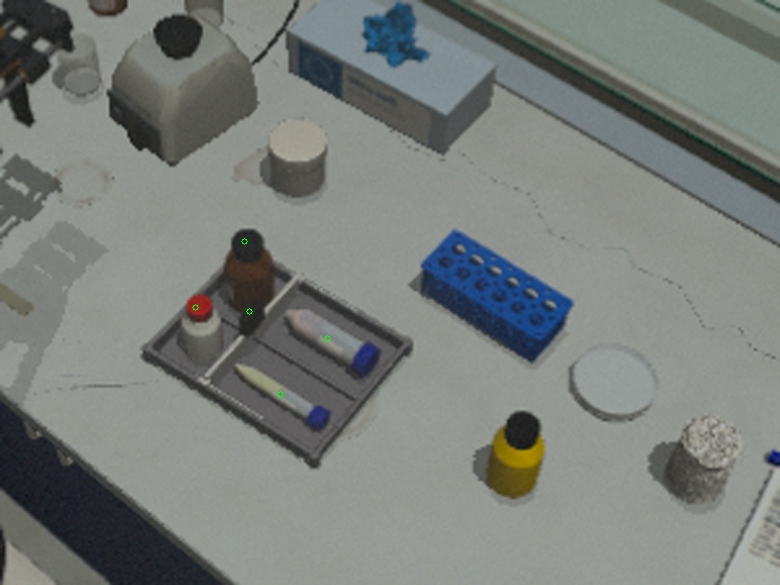

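```bash
python3 -c "
from rig import bot
print(bot.hand_in())"
```

```text
the job is handed in; nothing more can be done
None
```

The job is done and handed in at about 44.5 s of the 128 s allowed. I slid the empty tray's divider left, away from the blue rack, until it stalled against its stop. Then I laid the large tube in the far long bay and the slim tube in the near one. After that I stood the brown bottle in the far short bay and the white, red-capped one in the near short bay.

**Last checks, with the arm clear of everything:**
- **Tray contents:** both cameras show all four items in their bays within a few millimetres of the bay centres, the bottles upright and the tubes flat.
- **Divider:** it sits where the stop should be. The stall point at y ≈ 0.031 m matches the tray position worked out from the pictures. The network put the tab 2–5 mm short of that (y ≈ 0.026–0.029 m), within its usual error. The bay widths in the picture, about 0.49 to 1 against 0.51 expected, agree with home.
- **Left alone:** the foil beaker, glass beaker and yellow bottle were not touched. The beaker readings match the first ones to about 1 cm. The two cameras disagree on the glass beaker by about 15 mm, and did so before I started. The second brown bottle at the back left was never approached, but I did not measure it again.

**Tool tilt:** the tool gradually tilted during the moves, up to about 6°. Midway I levelled it by pressing the closed fingertips lightly, with about 7 N sideways, against the inside of the tray's far wall. That was after the large tube was already in the tray. By the last bottle the tilt was back to about 5°, but the bottle still stands straight.

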